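# Fetch the black-capped spice jar from the blocked drawer

### The arm

A 6-joint arm with a two-finger parallel gripper is mounted at the origin on a cart in front of the work surface, level with it; the furniture and walls round the work are solid. World frame = base frame: x ahead of the robot, y to its left, z up, the work surface at z = 0. Lengths are in m, angles in rad, forces in N, time in s.
With the tool pointing down it reaches from about 0.325 to 0.9 m from the base axis. Payload 3.5 kg.
Tool frame: the origin (TCP) lies at the centre of the arm's flange, where the gripper is bolted on; the fingertips stand 173 mm ahead of it and the grasp point (between the pads) lies 155 mm ahead of it (r.tip_reach is the distance from the TCP to the fingertips, in m); z points along the fingers, y is the line along which they close (so a half turn about z gives the same grasp; the last joint's range is limited). The gripper opens to 85 mm and grips with 20 to 120 N. Pads are 22 mm wide; open, the fingers measure 114 mm over their backs; the gripper's body (76 mm by 85 mm) begins 54 mm behind the grasp point. The pads swing forward as they close: fully open they stand 13 mm farther back than shut.
Start: joints at [-1.303, 0.276, -0.026, 1.268, 0, 1.467], TCP at [0.226, -0.583, 0.405] pointing down, gripper open.
Joint ranges: [-3.12, 3.12], [-0.85, 1.88], [-1.08, 1.24], [-1.95, 2.15], [-1.57, 1.53], [-3.14, 3.14]. Speed limits (rad/s): [2.57, 2.57, 3.14, 3.14, 3.14, 3.14].

### API

Orientations are given as a unit quaternion [w, x, y, z].
In Python, from workcell import r, viewer, workorder gives the robot as it stands.
- The arm moves only by the tool play_rows, never from a script. Its argument "deltas" is a list of rows, each a list of 7 numbers: the turn, a rotation vector about the tool's x, y, z scaled (see below), then the shift along the tool's x, y, z scaled (see below), then the opening, from -1 (shut) to 1 (fully open). A call has 1 to 5 rows; each row is the pose to reach, as a shift and turn from the pose commanded when the call began, along the tool's axes at that moment, turning the shorter way round; what a row does not reach only later rows make up. The controller multiplies each number of a shift by 0.1 m and each number of a turn by 180 degrees. A row lasts 1/12 s, in which the tool goes at most 41.7 mm and 7.16 degrees, less where a joint would pass 70% of its speed; a pose out of reach is approached as far as the arm can. A call with a number of a shift or a turn outside -1 to 1 is refused whole. A call with a gripper value outside its range is refused whole. The fingers move at their own pace and stop on an object; "force" is the grip in N (left out, the last holds). Time passes only in rows, so rows that repeat a pose let the fingers close. It gives the time, the measured TCP pose, the force, the opening and the grip force at its end, in the units of the state.
- r.read_state(): the state, without advancing time (a new reading comes with each control period).
- viewer.grab_frame(name): name is "scene" or "top" or "wrist"; returns a dict with "img" (480x640x3 uint8, red, green, blue), "mtx" (3x3 intrinsics, pixels), "R" (3x3) and "t" (3): a world point X has camera coordinates R X + t. Camera axes: x right, y down, z forward; pixel columns grow to the right and rows downward; lengths in m; the calibration is good to about 2 mm. A picture is of the moment at which its call begins. There is no depth.
- workorder.hand_in(): hands the job in; it is judged then, once.
The state is a dict: "clock": time; "joints": joint angles; "qvel": joint speeds; "joint_efforts": joint torques, N m; "position": TCP position; "orientation": TCP orientation; "contact_force": force on the tool from outside, world axes, zero at the start; "wrist_torque": the same for the moment, N m; "grip_width": opening from 0.0 (shut) to 1.0 (fully open); "grasp_force": force on a finger pad.
Only numpy, scipy, OpenCV 4.12 (cv2) and the standard library are available. Lean on these libraries where they do the work, as an engineer would, in place of code of your own. Each camera call takes 0.05 s, during which the arm holds its last target. There are 200 camera calls.

### The job

Cooking is about to start: the black-capped spice jar from the little pull-out drawer is to stand on the cork coaster beside the hob. The pepper mill and the honey jar stand in the drawer's way: set them aside on the free worktop without pushing them with the drawer, open the drawer and fetch the jar. Then push the drawer fully shut with the red-capped jar still standing in it, and put the mill and the honey jar back, upright, each on the very spot where it stood.

Things in the scene. Friction and masses are not known exactly. Their poses are not given: they have to be found in the camera images.
- mill_mid (a point): pepper mill, turned brown wood, 170 mm tall, round, 58 mm across the foot and body, 48 mm across the round head between 125 and 158 mm up (a 12 mm steel nut above it); most grippers take it by the head, lest their body press on the nut, 0.18 kg give or take a third; loose, upright on the worktop (z = 0) in front of the drawer. This point is on its axis, half-way up, 85 mm above its foot; z axis up
- honey_mid (a point): honey jar, clear glass with yellow-amber contents and a red lid, 86 mm tall, 61 mm across, 0.31 kg give or take a fifth; loose, upright on the worktop in front of the drawer beside the mill (which of the two is left and which right changes). This point is on its axis, half-way up, 43 mm above its foot; z axis up
- black_jar_mid (a point): the wanted spice jar: black cap, dark label, 105 mm tall, 41 mm across, 0.11 kg; loose, stands on the drawer's floor (18 mm above the worktop) in the front row, left or right, seen from above through the stand's wires. This point is on its axis, half-way up, 52.5 mm above its foot; z axis up
- red_jar_mid (a point): the other spice jar in the drawer's front row: red cap, 106 mm tall, 45 mm across, 0.11 kg; loose, about 100 mm beside the black-capped one; stays in the drawer. This point is on its axis, half-way up, 53 mm above its foot; z axis up
- stand: black wire stand with open wire-grid top, fixed, 252 mm wide (its y), 214 deep (x), 144 high, holding one drawer; a green box on its rear top. Origin on the worktop under its middle; x to the back, y left, z up. Drawer front face, closed: x = -115 mm; front wires: x = -102 mm. Bare worktop to set things aside: left and in front of it (world x 0.30 to 0.50, y 0.28 to 0.48)
- drawer (a joint): slide of the drawer in m: 0 fully shut, 0.15 pulled out to its stop, along the stand's -x axis; friction about 2 N, stays where it is left. Light wood floor 18 mm above the worktop, wire sides up to 54 mm, light wood front 228 mm wide, 12 mm thick, reaching from 10 to 124 mm above the worktop; at its rear a 76 mm tin and a small carton (loose, they ride along)
- handle (a point): middle of the drawer's bar handle: a black round bar, 10 mm thick, 110 mm long, level along the stand's y, 108 mm above the worktop, its centre 42 mm in front of the drawer's front face (37 mm free behind the bar), held at both ends; moves with the drawer
- coaster: round cork coaster, 92 mm across, 9 mm thick, fixed flat on the worktop to the right of the stand, near the hob. Origin at the centre of its underside (z = 0)
Mind the look-alikes: they are no part of the job. Leave any turquoise look-alike of the part that bears black_jar_mid alone. Of the things that look like the part that bears honey_mid, the smaller one is meant.

How it is judged:
By the outcome, as a careful person would: the job done as asked, in the order asked, and still so for the second after the job is handed in, with the robot touching nothing.
It also fails if it takes over 139 s, if anything falls off the work surface, if the arm or the gripper's body presses on something with over 40 N, if the wrist force passes 120 N, or if a joint passes its speed limit or range.

## Working session

There is one attempt and no reset: what is moved stays moved. The work goes in short steps, Python scripts to look and compute and a tool call to move; the robot and the scene stay as the last step left them, time stands still between calls to the robot, and variables do not carry over. Pictures are saved under pics/ and viewed, at most 14 in all, crops included, and the job is handed in when it is done.

Besides the shell and the picture viewer there is one more tool, called after ">>>" as name([rows], argument=value, ...), one row to a line, values as JSON. play_rows: Moves the arm, as the interface text tells. Its arguments: {"type":"object","properties":{"deltas":{"type":"array"},"force":{"type":"number"}},"required":["deltas"]}

```bash
mkdir -p pics; ls
python3 - <<'E'
from workcell import r,viewer
import cv2,numpy as np
for n in("scene","top"):
    f=viewer.grab_frame(n); cv2.imwrite(f"pics/{n}0.png",f["img"][:,:,::-1]); np.savez(f"pics/{n}0.npz",**f)
    print(n,f["mtx"].tolist(),(-f["R"].T@f["t"]).round(3),f["R"].round(3).tolist())
s=r.read_state();print(s)
E
```

```text
pics
scene [[527.6394647839445, 0.0, 320.17144783331054], [0.0, 527.6394647839445, 237.14049708860918], [0.0, 0.0, 1.0]] [ 0.312 -0.364  0.843] [[0.973, -0.232, 0.004], [-0.183, -0.777, -0.602], [0.143, 0.585, -0.798]]
top [[592.3720367352636, 0.0, 306.3709881016267], [0.0, 592.3720367352636, 239.026103858568], [0.0, 0.0, 1.0]] [0.246 0.206 1.194] [[-0.03, -0.999, 0.011], [-0.983, 0.028, -0.18], [0.179, -0.016, -0.984]]
{'clock': 0.1, 'joints': array([-1.30338956e+00,  2.77062321e-01, -2.77769255e-02,  1.26802866e+00,
        1.86081068e-05,  1.46742472e+00]), 'qvel': array([-0.0009462 , -0.00131469,  0.00415873, -0.00081436,  0.00093098,
       -0.00099663]), 'joint_efforts': array([ 1.56185674e-04, -4.46707821e+01,  2.96128678e+01,  8.46770592e-03,
       -1.05056365e-04, -6.31275768e-06]), 'position': array([ 0.22637259, -0.58216039,  0.40365219]), 'orientation': array([-1.03307241e-03,  9.82864061e-01,  1.84328956e-01, -7.55851699e-05]), 'contact_force': array([-0.19563278,  0.62064581,  0.3154448 ]), 'wrist_torque': array([-0.01025911,  0.01483027, -0.02847   ]), 'grasp_force': 0.0, 'grip_width': 0.9995760009610437}
```

View pics/scene0.png

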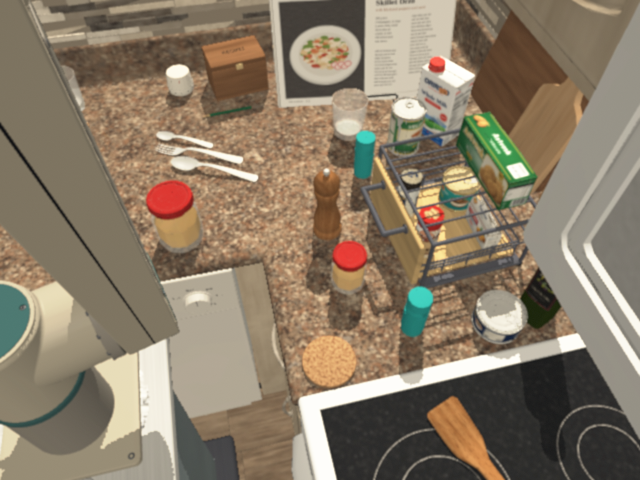

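View pics/top0.png

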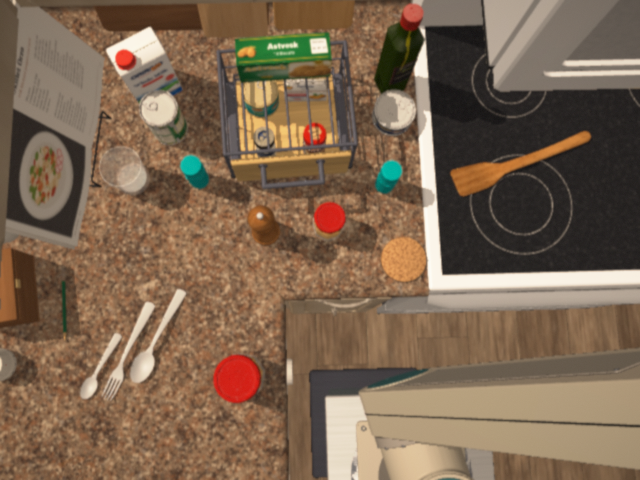

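The scene view shows the mill at (327,203), the small honey jar at (349,267), the big look-alike honey jar at (174,215), turquoise jars at (364,155) and (417,312), and the coaster at (329,362). In the top view the candidates are:
- **Honey:** (330,218) small and (238,378) big. The small one beside the mill is meant.
- **Spice jars:** black cap at (264,139) inside the drawer; turquoise at (194,170) and (389,176) are decoys. Red cap at (315,134).

```bash
cat > h.py <<'E'
import numpy as np,cv2
from workcell import r,viewer
def load(n): return dict(np.load(f"pics/{n}.npz"))
def ray(f,p,z):
    d=f["R"].T@np.linalg.solve(f["mtx"],[p[0],p[1],1.]); c=-f["R"].T@f["t"]
    return (c+d*(z-c[2])/d[2])
def tri(fp):
    A=np.zeros((3,3));b=np.zeros(3)
    for f,p in fp:
        d=f["R"].T@np.linalg.solve(f["mtx"],[p[0],p[1],1.]);d/=np.linalg.norm(d);c=-f["R"].T@f["t"]
        M=np.eye(3)-np.outer(d,d);A+=M;b+=M@c
    return np.linalg.solve(A,b)
def proj(f,X):
    q=f["mtx"]@(f["R"]@np.array(X)+f["t"]);return q[:2]/q[2]
def blobs(f,lo,hi,roi,minA=15):
    x0,y0,x1,y1=roi;h=cv2.cvtColor(f["img"],cv2.COLOR_RGB2HSV)[y0:y1,x0:x1]
    m=cv2.inRange(h,np.array(lo),np.array(hi))
    if lo[0]==0 and hi[0]<=8: m|=cv2.inRange(h,np.array([172,lo[1],lo[2]]),np.array([180,hi[1],hi[2]]))
    n,_,s,c=cv2.connectedComponentsWithStats(m)
    return [(s[i,4],s[i,:4]+[x0,y0,0,0],c[i]+[x0,y0]) for i in range(1,n) if s[i,4]>=minA]
E
python3 - <<'E'
from h import *
T=load("top0");S=load("scene0")
for nm,f,rois in(("T",T,dict(honey=(305,195,355,245),redjar=(295,115,335,155),big=(205,345,275,410))),("S",S,dict(honey=(325,235,375,300),redjar=(410,195,455,240),big=(140,170,210,260)))):
    for k,roi in rois.items():
        z=dict(honey=.086,redjar=.124,big=.12)[k]
        for a,s,c in blobs(f,(0,170,90),(6,255,255),roi,30):print(nm,k,a,s,c.round(1),ray(f,c,z).round(4))
for nm,f,roi in(("T",T,(370,230,430,290)),("S",S,(295,330,365,395))):
    for a,s,c in blobs(f,(8,110,120),(20,255,255),roi,200):print(nm,"coaster",a,s,c.round(1),ray(f,c,.009).round(4))
for p in [(64,280),(180,295),(88,390),(110,395),(140,375),(285,300),(285,470)]:print(p,ray(T,p,0).round(3))
def crop(f,b,k,n):
    x0,y0,x1,y1=b;return cv2.resize(f["img"][y0:y1,x0:x1,::-1],None,fx=k,fy=k,interpolation=cv2.INTER_CUBIC)
a=crop(T,(200,90,360,250),3.6,0);b=crop(S,(300,130,460,300),3.4,0)
a=cv2.resize(a,(400,400));b=cv2.resize(b,(400,425))
o=np.zeros((425,800,3),np.uint8);o[:400,:400]=a;o[:,400:]=b;cv2.imwrite("pics/c1.png",o)
E
```

```text
T honey 768 [314 202  32  31] [329.4 217. ] [0.4894 0.1431 0.086 ]
T redjar 146 [312 123  14  22] [319.5 134.1] [0.6425 0.1581 0.124 ]
T redjar 92 [304 125   6  20] [306.7 135.1] [0.641  0.1824 0.124 ]
T big 1811 [213 355  48  48] [236.4 378.5] [0.1948 0.3202 0.12  ]
S honey 806 [333 241  34  30] [349.4 255.6] [0.4878 0.1397 0.086 ]
S redjar 182 [420 206  24  18] [431.5 214.6] [0.6436 0.1664 0.124 ]
S redjar 37 [429 225  12   5] [434.1 227.2] [0.6379 0.1387 0.124 ]
S big 1381 [147 181  46  38] [169.4 199.4] [0.1953 0.3121 0.12  ]
T coaster 2717 [370 230  58  60] [399. 260.] [0.4132 0.0011 0.009 ]
S coaster 2354 [297 335  62  53] [328.2 360.6] [ 0.4138 -0.009   0.009 ]
(64, 280) [0.393 0.678 0.   ]
(180, 295) [0.356 0.445 0.   ]
(88, 390) [0.176 0.622 0.   ]
(110, 395) [0.165 0.579 0.   ]
(140, 375) [0.202 0.522 0.   ]
(285, 300) [0.34  0.234 0.   ]
(285, 470) [0.016 0.242 0.   ]
```

View pics/c1.png

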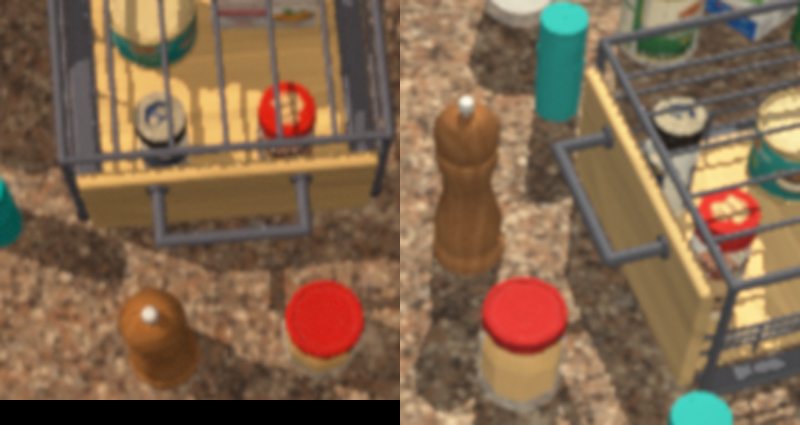

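The crop confirms the targets. The black cap with its pale disc sits at about top (264,137), the red cap at (315,134), the mill's nut at (260,216) and the small honey lid at (329,217). The handle bar runs from (263,186) to (322,184).

Run:
```python
from h import *
T=load("top0");S=load("scene0")
def both(n,pt,ps,z):
    print(n,tri([(T,pt),(S,ps)]).round(4),ray(T,pt,z).round(4),ray(S,ps,z).round(4))
both("nut",(259.6,216),(326.4,172.4),.169)
both("hL",(263.2,186),(362.8,189.2),.108)
both("hR",(322,183.6),(384,234),.108)
both("black",(264,137.2),(412.8,174.8),.123)
both("red",(315.2,134),(431,213),.124)
both("honey",(329.6,217.2),(349.6,255.8),.086)
for nm,f,roi in(("T",T,(375,230,432,290)),("S",S,(295,330,365,395))):
  for a,s,c in blobs(f,(6,90,90),(24,255,255),roi,100):
    print(nm,a,s,ray(f,(s[0]+s[2]/2,s[1]+s[3]/2),.009).round(4))
for a,s,c in blobs(T,(84,120,60),(98,255,255),(0,0,450,250),60):print("tq",a,s,c,ray(T,c,.08).round(3))
q=r.read_state()["orientation"]
from scipy.spatial.transform import Rotation as R
print(R.from_quat(q[[1,2,3,0]]).as_matrix().round(3))
```

```text
nut [0.4777 0.2717 0.1636] [0.4763 0.2714 0.169 ] [0.4765 0.2667 0.169 ]
hL [0.5483 0.2676 0.1061] [0.548  0.2675 0.108 ] [0.5474 0.266  0.108 ]
hR [0.552  0.1558 0.1076] [0.5497 0.156  0.108 ] [0.5541 0.1558 0.108 ]
black [0.6404 0.2631 0.1265] [0.6394 0.2635 0.123 ] [0.6443 0.2666 0.123 ]
red [0.6414 0.1664 0.1289] [0.6429 0.1662 0.124 ] [0.644  0.1701 0.124 ]
honey [0.4895 0.1425 0.0812] [0.4889 0.1427 0.086 ] [0.4881 0.1393 0.086 ]
T 3034 [375 230  53  60] [ 0.4131 -0.004   0.009 ]
S 3648 [295 330  70  65] [ 0.4159 -0.013   0.009 ]
tq 590 [181 156  27  32] [194.15762712 171.2559322 ] [0.589 0.403 0.08 ]
tq 574 [376 161  26  32] [388.         176.20034843] [0.569 0.025 0.08 ]
[[ 0.932  0.362 -0.001]
 [ 0.362 -0.932  0.002]
 [ 0.    -0.002 -1.   ]]
```

```bash
cat >> h.py <<'E'
def plan(way):
    """way: list of (x,y,z,phi_deg) after the start; prints one call per leg"""
    p=np.array(way[0],float)
    for w in way[1:]:
        w=np.array(w,float);a=np.radians(p[3]);d=w-p
        X=np.array([np.cos(a),np.sin(a)]);Y=np.array([np.sin(a),-np.cos(a)])
        print("turn",round(-d[3]/180,4),"shift",round(X@d[:2]*10,3),round(Y@d[:2]*10,3),round(-d[2]*10,3));p=w
def phi():
    from scipy.spatial.transform import Rotation as R
    q=r.read_state()["orientation"];M=R.from_quat(q[[1,2,3,0]]).as_matrix();return np.degrees(np.arctan2(M[1,0],M[0,0]))
E
python3 - <<'E'
from h import *
plan([(.226,-.583,.405,21.24),(.3,-.52,.405,55),(.37,-.45,.405,90),(.42,-.36,.405,125),(.43,-.26,.405,160),(.43,-.16,.405,180),(.43,-.06,.405,180)])
E
```

```text
turn -0.1876 shift 0.918 -0.319 -0.0
turn -0.1944 shift 0.975 0.172 -0.0
turn -0.1944 shift 0.9 0.5 -0.0
turn -0.1944 shift 0.762 0.655 -0.0
turn -0.1111 shift 0.342 0.94 -0.0
turn -0.0 shift 0.0 1.0 -0.0
```

>>> play_rows([
  [0, 0, -0.1876, 0.92, -0.32, 0, 1],
  [0, 0, -0.1876, 0.92, -0.32, 0, 1],
  [0, 0, -0.1876, 0.92, -0.32, 0, 1],
  [0, 0, -0.1876, 0.92, -0.32, 0, 1],
  [0, 0, -0.1876, 0.92, -0.32, 0, 1],
])

```text
clock: 0.52
position: [0.3016, -0.5181, 0.4042]
orientation: [-0.001, 0.885, 0.465, 0.0]
contact_force: [-0.8, 0.3, -0.5]
grip_width: 1.004
grasp_force: 0.0
```

>>> play_rows([
  [0, 0, -0.1944, 0.97, 0.17, 0, 1],
  [0, 0, -0.1944, 0.97, 0.17, 0, 1],
  [0, 0, -0.1944, 0.97, 0.17, 0, 1],
  [0, 0, -0.1944, 0.97, 0.17, 0, 1],
  [0, 0, -0.1944, 0.97, 0.17, 0, 1],
])

```text
clock: 0.93
position: [0.371, -0.4482, 0.4041]
orientation: [-0.001, 0.704, 0.71, 0.0]
contact_force: [0.1, 0.3, 0.1]
grip_width: 0.999
grasp_force: 0.0
```

>>> play_rows([
  [0, 0, -0.1944, 0.9, 0.5, 0, 1],
  [0, 0, -0.1944, 0.9, 0.5, 0, 1],
  [0, 0, -0.1944, 0.9, 0.5, 0, 1],
  [0, 0, -0.1944, 0.9, 0.5, 0, 1],
  [0, 0, -0.1944, 0.9, 0.5, 0, 1],
])

```text
clock: 1.35
position: [0.4207, -0.358, 0.4042]
orientation: [-0.001, 0.458, 0.889, 0.0]
contact_force: [0.7, 0.1, 0.0]
grip_width: 1.001
grasp_force: 0.0
```

>>> play_rows([
  [0, 0, -0.1944, 0.76, 0.66, 0, 1],
  [0, 0, -0.1944, 0.76, 0.66, 0, 1],
  [0, 0, -0.1944, 0.76, 0.66, 0, 1],
  [0, 0, -0.1944, 0.76, 0.66, 0, 1],
  [0, 0, -0.1944, 0.76, 0.66, 0, 1],
])

```text
clock: 1.77
position: [0.4305, -0.2578, 0.4043]
orientation: [-0.0, 0.17, 0.986, 0.0]
contact_force: [-0.3, -0.3, -0.1]
grip_width: 1.002
grasp_force: 0.0
```

>>> play_rows([
  [0, 0, -0.1111, 0.34, 0.94, 0, 1],
  [0, 0, -0.1111, 0.34, 0.94, 0, 1],
  [0, 0, -0.1111, 0.34, 0.94, 0, 1],
  [0, 0, -0.1111, 0.34, 0.94, 0, 1],
])

```text
clock: 2.1
position: [0.4299, -0.1565, 0.4041]
orientation: [-0.001, -0.003, 1.0, 0.001]
contact_force: [-0.2, 0.3, 0.4]
grip_width: 0.997
grasp_force: 0.0
```

>>> play_rows([
  [0, 0, 0, 0, 1, 0, 1],
  [0, 0, 0, 0, 1, 0, 1],
  [0, 0, 0, 0, 1, 0, 1],
  [0, 0, 0, 0, 1, 0, 1],
])

```text
clock: 2.43
position: [0.4304, -0.0575, 0.4044]
orientation: [-0.0, -0.001, 1.0, 0.0]
contact_force: [-0.1, -1.2, 0.1]
grip_width: 0.998
grasp_force: 0.0
```

>>> play_rows([
  [0, 0, 0, 0, 1, 0, 1],
  [0, 0, 0, 0, 1, 0, 1],
  [0, 0, 0, 0, 1, 0, 1],
])

```text
clock: 2.68
position: [0.431, 0.0418, 0.4046]
orientation: [0.0, 0.001, 1.0, 0.0]
contact_force: [0.4, 0.3, 0.0]
grip_width: 1.0
grasp_force: 0.0
```

>>> play_rows([
  [0, 0, 0, 0, 1, 0, 1],
  [0, 0, 0, 0, 1, 0, 1],
  [0, 0, 0, 0, 1, 0, 1],
])

```text
clock: 2.93
position: [0.4315, 0.1426, 0.4047]
orientation: [0.0, -0.0, 1.0, 0.001]
contact_force: [-0.0, 0.0, 0.1]
grip_width: 0.994
grasp_force: 0.0
```

>>> play_rows([
  [0, 0, 0, 0, 0.65, 0, 1],
  [0, 0, 0, 0, 0.65, 0, 1],
  [0, 0, 0, 0, 0.65, 0, 1],
  [0, 0, 0, 0, 0.65, 0, 1],
])

```text
clock: 3.27
position: [0.4317, 0.2056, 0.4044]
orientation: [0.0, -0.0, 1.0, -0.001]
contact_force: [-0.0, -0.2, -0.4]
grip_width: 1.0
grasp_force: 0.0
```

Run:
```python
from h import *
f=viewer.grab_frame("wrist"); cv2.imwrite("pics/w1.png",f["img"][:,:,::-1]); np.savez("pics/w1.npz",**f)
print((-f["R"].T@f["t"]).round(3),f["R"].round(3).tolist(),r.read_state()["position"],phi())
```

```text
[0.356 0.205 0.373] [[0.001, 1.0, -0.001], [0.954, -0.0, 0.3], [0.3, -0.001, -0.954]] [0.43155858 0.20494366 0.40437914] 179.9437965295026
```

View pics/w1.png

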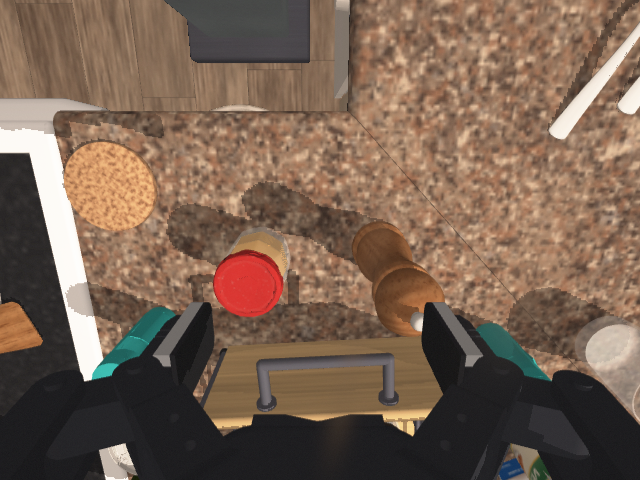

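The wrist view shows the honey lid at (248,283), the mill's nut at (417,320) with its foot near (382,243), the coaster at (110,185), and the handle bar from (264,363) to (389,358).

Run:
```python
from h import *
T=load("top0");S=load("scene0");W=load("w1")
for a,s,c in blobs(W,(0,170,90),(6,255,255),(200,235,300,330),300):
    print("honey",a,s,c,ray(W,c,.086).round(4)); hw=c
print(tri([(T,(329.4,217.)),(S,(349.5,255.7)),(W,hw)]).round(4))
print("nut",ray(W,(417,320),.167).round(4),tri([(T,(259.6,216)),(S,(326.4,172.4)),(W,(417,320))]).round(4))
for a,s,c in blobs(W,(6,110,110),(24,255,255),(60,138,160,234),300): print("coaster",a,s,c,ray(W,(s[0]+s[2]/2,s[1]+s[3]/2),.009).round(4))
print("handle",ray(W,(264,363),.108).round(4),ray(W,(389,357),.108).round(4))
# mill brown mask extents in wrist & top, body foot
for n,f,roi in(("W",W,(340,215,450,340)),("T",T,(240,200,290,250)),("S",S,(305,160,350,245))):
    for a,s,c in blobs(f,(4,110,40),(16,255,190),roi,200): print(n,"mill",a,s,c)
```

```text
honey 3622 [213 250  70  67] [247.76504694 283.25483158] [0.4875 0.1443 0.086 ]
[0.4898 0.143  0.0809]
nut [0.4763 0.2694 0.167 ] [0.4777 0.2711 0.1642]
coaster 6798 [ 61 138  96  96] [110.34230656 184.84833775] [ 0.4151 -0.0067  0.009 ]
handle [0.553  0.1586 0.108 ] [0.5468 0.2666 0.108 ]
W mill 5973 [351 220  94 120] [393.49238239 276.72760757]
T mill 2068 [240 200  50  50] [264.32978723 225.06914894]
S mill 1674 [312 170  31  71] [326.52747909 206.41696535]
```

>>> play_rows([
  [0, 0, 0, -0.45, 0.65, 0, 1],
  [0, 0, 0, -0.45, 0.65, 0, 1],
  [0, 0, 0, -0.45, 0.65, 0, 1],
  [0, 0, 0, -0.45, 0.65, 0, 1],
])

```text
clock: 3.65
position: [0.4774, 0.2698, 0.4041]
orientation: [-0.0, 0.001, 1.0, -0.001]
contact_force: [-0.6, -0.3, -0.3]
grip_width: 0.999
grasp_force: 0.0
```

>>> play_rows([
  [0, 0, 0, 0, 0, 0.3, 1],
  [0, 0, 0, 0, 0, 0.6, 1],
  [0, 0, 0, 0, 0, 0.9, 1],
  [0, 0, 0, 0, 0, 1, 1],
  [0, 0, 0, 0, 0, 1, 1],
])

```text
clock: 4.07
position: [0.4741, 0.2681, 0.3016]
orientation: [-0.004, 0.001, 1.0, -0.002]
contact_force: [-0.6, -0.5, -0.2]
grip_width: 0.996
grasp_force: 0.0
```

Run:
```python
from h import *
f=viewer.grab_frame("wrist"); g=viewer.grab_frame("scene")
cv2.imwrite("pics/w2.png",np.hstack([f["img"][160:,200:520,::-1],g["img"][100:420,150:470,::-1]]))
print(r.read_state()["position"],phi())
```

```text
[0.4762028  0.26953931 0.30556707] 179.90562140434403
```

View pics/w2.png

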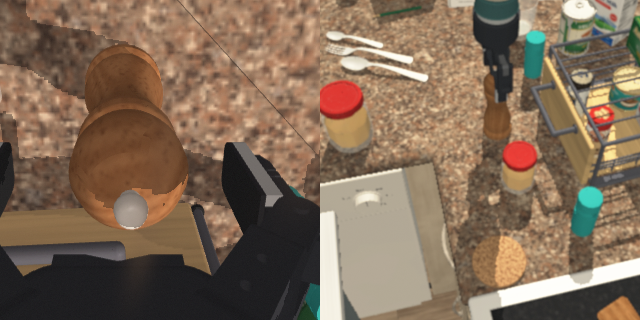

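The mill's head sits between the open fingers, at about (130,150) in the left crop with the nut at (131,210). It looks a few millimetres right of the finger middle, so I'll check that with the calibration.

Run:
```python
from h import *
f=viewer.grab_frame("wrist"); p=r.read_state()["position"];print(p,f["mtx"].round(1).tolist())
h=cv2.cvtColor(f["img"],cv2.COLOR_RGB2HSV)
m=cv2.inRange(h,(0,0,110),(180,70,255))[340:400,300:360];n,_,s,c=cv2.connectedComponentsWithStats(m)
i=1+s[1:,4].argmax();c=c[i]+[300,340];print("nut",s[i],c,ray(f,c,.167).round(4))
print("grasp pt proj",proj(f,p-[0,0,.155]),"head c",proj(f,[.4765,.2705,.142]))
# head width row by row (brown)
b=cv2.inRange(h,(4,110,40),(18,255,220))
for y in(300,310,320,330):
    x=np.where(b[y,240:420])[0]+240;print(y,x.min(),x.max(),(x.min()+x.max())/2)
```

```text
[0.4767617  0.27002001 0.306579  ] [[359.7, 0.0, 317.5], [0.0, 359.7, 237.6], [0.0, 0.0, 1.0]]
nut [  8   0  34  34 917] [324.89422028 355.86150491] [0.477  0.2719 0.167 ]
grasp pt proj [319.39262171 330.98474446] head c [320.43865156 317.75199073]
300 269 405 337.0
310 249 393 321.0
320 240 382 311.0
330 266 381 323.5
```

>>> play_rows([
  [0, 0, 0, 0, 0.025, 0.06, 1],
  [0, 0, 0, 0, 0.025, 0.06, 0.3],
  [0, 0, 0, 0, 0.025, 0.06, 0],
  [0, 0, 0, 0, 0.025, 0.06, -0.3],
  [0, 0, 0, 0, 0.025, 0.06, -1],
], force=30)

```text
clock: 4.63
position: [0.4764, 0.2732, 0.2998]
orientation: [0.001, -0.0, 1.0, 0.0]
contact_force: [-1.2, -0.6, 0.6]
grip_width: 0.542
grasp_force: 30.8
```

>>> play_rows([
  [0, 0, 0, 0, 0, 0, -1],
  [0, 0, 0, 0, 0, 0, -1],
  [0, 0, 0, 0, 0, 0, -1],
  [0, 0, 0, 0, 0, 0, -1],
  [0, 0, 0, 0, 0, 0, -1],
])

```text
clock: 5.05
position: [0.4763, 0.2731, 0.2997]
orientation: [0.001, 0.0, 1.0, 0.0]
contact_force: [-1.4, -0.1, 5.5]
grip_width: 0.542
grasp_force: 31.1
```

>>> play_rows([
  [0, 0, 0, 0, 0, 0, -1],
  [0, 0, 0, 0, 0, 0, -1],
  [0, 0, 0, 0, 0, 0, -1],
  [0, 0, 0, 0, 0, 0, -1],
  [0, 0, 0, 0, 0, 0, -1],
])

```text
clock: 5.47
position: [0.4764, 0.2731, 0.2997]
orientation: [0.001, 0.0, 1.0, 0.0]
contact_force: [-1.2, -1.4, 5.6]
grip_width: 0.538
grasp_force: 31.1
```

Run:
```python
from h import *
s=r.read_state();print(s["position"],s["grip_width"],s["grasp_force"],s["contact_force"])
```

```text
[0.4763578  0.27307897 0.29967543] 0.5375231400135739 31.10186977079138 [-1.1857844  -1.38849042  5.64237371]
```

>>> play_rows([
  [0, 0, 0, 0, 0, -0.15, -1],
  [0, 0, 0, 0, 0, -0.4, -1],
  [0, 0, 0, 0, 0, -0.4, -1],
])

```text
clock: 5.72
position: [0.4771, 0.2735, 0.342]
orientation: [0.003, 0.0, 1.0, 0.001]
contact_force: [2.8, 1.0, -0.7]
grip_width: 0.544
grasp_force: 31.8
```

>>> play_rows([
  [0, 0, 0, 0, 0.25, 0, -1],
  [0, 0, 0, 0, 0.5, 0, -1],
  [0, 0, 0, 0, 0.75, 0, -1],
  [0, 0, 0, 0, 1, 0, -1],
  [0, 0, 0, 0, 1, 0, -1],
])

```text
clock: 6.13
position: [0.4758, 0.3763, 0.3374]
orientation: [-0.0, -0.002, 1.0, 0.001]
contact_force: [1.3, -0.2, -1.4]
grip_width: 0.545
grasp_force: 32.1
```

>>> play_rows([
  [0, 0, 0, 0, 0.2, 0, -1],
  [0, 0, 0, 0, 0.4, 0, -1],
  [0, 0, 0, 0, 0.6, 0, -1],
  [0, 0, 0, 0, 0.6, 0, -1],
  [0, 0, 0, 0, 0.6, 0, -1],
])

```text
clock: 6.55
position: [0.4756, 0.4332, 0.3372]
orientation: [-0.001, -0.001, 1.0, -0.001]
contact_force: [0.6, -0.9, -1.7]
grip_width: 0.543
grasp_force: 32.2
```

>>> play_rows([
  [0, 0, 0, 0, 0, 0.15, -1],
  [0, 0, 0, 0, 0, 0.3, -1],
  [0, 0, 0, 0, 0, 0.35, -1],
  [0, 0, 0, 0, 0, 0.38, -1],
  [0, 0, 0, 0, 0, 0.38, -1],
])

```text
clock: 6.97
position: [0.476, 0.432, 0.3006]
orientation: [-0.0, 0.001, 1.0, -0.001]
contact_force: [0.1, -0.1, -2.6]
grip_width: 0.543
grasp_force: 32.3
```

>>> play_rows([
  [0, 0, 0, 0, 0, 0.01, -1],
  [0, 0, 0, 0, 0, 0.015, -1],
  [0, 0, 0, 0, 0, 0.015, -1],
  [0, 0, 0, 0, 0, 0.015, 0.3],
  [0, 0, 0, 0, 0, 0.015, 0.6],
])

```text
clock: 7.38
position: [0.4762, 0.4331, 0.2997]
orientation: [0.0, 0.0, 1.0, 0.0]
contact_force: [0.5, 0.3, -0.3]
grip_width: 0.774
grasp_force: 0.0
```

>>> play_rows([
  [0, 0, 0, 0, 0, 0, 1],
  [0, 0, 0, 0, 0, 0, 1],
  [0, 0, 0, 0, 0, 0, 1],
  [0, 0, 0, 0, 0, -0.2, 1],
  [0, 0, 0, 0, 0, -0.4, 1],
])

```text
clock: 7.8
position: [0.4753, 0.4324, 0.3378]
orientation: [-0.002, 0.0, 1.0, -0.001]
contact_force: [-1.0, 0.9, 0.9]
grip_width: 0.997
grasp_force: 0.0
```

>>> play_rows([
  [0, 0, 0, 0, 0, -0.4, 1],
  [0, 0, 0, 0, 0, -0.8, 1],
  [0, 0, 0, 0, 0, -0.8, 1],
])

```text
clock: 8.05
position: [0.4778, 0.4344, 0.4291]
orientation: [0.006, 0.0, 1.0, 0.005]
contact_force: [0.5, 0.8, 2.6]
grip_width: 1.0
grasp_force: 0.0
```

Run:
```python
from h import *
f=viewer.grab_frame("wrist"); g=viewer.grab_frame("scene")
cv2.imwrite("pics/w3.png",np.hstack([f["img"][:,:400,::-1],g["img"][:,100:500,::-1]]))
p=r.read_state();print(p["position"],p["grip_width"])
for a,s,c in blobs(f,(0,170,90),(6,255,255),(0,0,640,480),200):print(a,s,c,ray(f,c,.086))
```

```text
[0.4766338  0.4334751  0.42236014] 0.9977945500658426
1541 [  0 191  33  65] [ 12.92212849 224.85009734] [0.49107163 0.16584168 0.086     ]
302 [ 18 363  40  12] [ 37.24172185 368.71854305] [0.64426911 0.15024678 0.086     ]
```

View pics/w3.png

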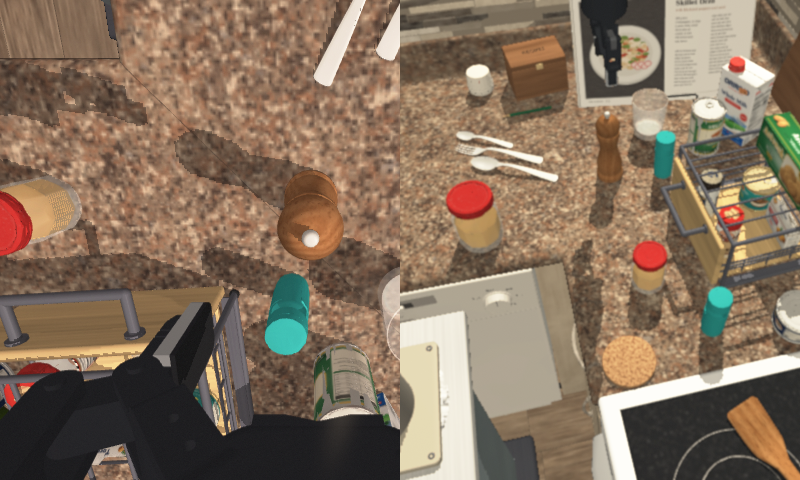

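The mill now stands upright on the free worktop, at (310,238) in the wrist view and (608,150) in the scene half. Next is the honey jar.

>>> play_rows([
  [0, 0, 0, 0, -0.4, 0, 1],
  [0, 0, 0, 0, -0.8, 0, 1],
  [0, 0, 0, 0, -1, 0, 1],
])

```text
clock: 8.4
position: [0.4748, 0.3301, 0.4169]
orientation: [-0.002, 0.0, 1.0, -0.002]
contact_force: [0.3, -0.4, 0.2]
grip_width: 1.006
grasp_force: 0.0
```

>>> play_rows([
  [0, 0, 0, 0, -0.4, 0, 1],
  [0, 0, 0, 0, -0.8, 0, 1],
  [0, 0, 0, 0, -1, 0, 1],
])

```text
clock: 8.65
position: [0.4747, 0.2297, 0.417]
orientation: [-0.002, 0.001, 1.0, -0.001]
contact_force: [-0.7, 1.4, -0.9]
grip_width: 0.997
grasp_force: 0.0
```

>>> play_rows([
  [0, 0, 0, -0.12, -0.4, 0, 1],
  [0, 0, 0, -0.12, -0.8, 0, 1],
  [0, 0, 0, -0.12, -0.9, 0.2, 1],
  [0, 0, 0, -0.12, -0.9, 0.6, 1],
  [0, 0, 0, -0.12, -0.9, 0.7, 1],
])

```text
clock: 9.07
position: [0.485, 0.1413, 0.343]
orientation: [-0.005, 0.001, 1.0, -0.001]
contact_force: [-2.5, 0.1, -1.4]
grip_width: 1.0
grasp_force: 0.0
```

Run:
```python
from h import *
f=viewer.grab_frame("wrist")
p=r.read_state();print(p["position"],p["grip_width"],phi())
for a,s,c in blobs(f,(0,170,90),(6,255,255),(200,100,440,480),200):print(a,s,c,ray(f,c,.086),ray(f,(s[0]+s[2]/2,s[1]+s[3]/2),.086))
```

```text
[0.48456189 0.14185284 0.34253161] 1.00091500834687 179.9188939712238
6162 [277 209  89  88] [321.20934761 253.14264849] [0.48803344 0.14310051 0.086     ] [0.48793337 0.14329418 0.086     ]
```

>>> play_rows([
  [0, 0, 0, -0.03, 0.01, 0.3, 1],
  [0, 0, 0, -0.03, 0.01, 0.6, 1],
  [0, 0, 0, -0.03, 0.01, 0.8, 1],
  [0, 0, 0, -0.03, 0.01, 0.8, 1],
])

```text
clock: 9.45
position: [0.4883, 0.1442, 0.2651]
orientation: [-0.005, -0.0, 1.0, -0.001]
contact_force: [-1.2, -0.5, -0.5]
grip_width: 1.0
grasp_force: 0.0
```

>>> play_rows([
  [0, 0, 0, 0, 0, 0.25, 1],
  [0, 0, 0, 0, 0, 0.5, 1],
  [0, 0, 0, 0, 0, 0.52, 1],
  [0, 0, 0, 0, 0, 0.52, 1],
  [0, 0, 0, 0, 0, 0.52, 0.7],
])

```text
clock: 9.87
position: [0.4918, 0.1444, 0.2188]
orientation: [0.001, -0.0, 1.0, 0.0]
contact_force: [-0.4, -0.4, 0.8]
grip_width: 0.883
grasp_force: 0.0
```

>>> play_rows([
  [0, 0, 0, 0, 0, 0, 0.5],
  [0, 0, 0, 0, 0, 0, 0.2],
  [0, 0, 0, 0, 0, 0, -1],
  [0, 0, 0, 0, 0, 0, -1],
  [0, 0, 0, 0, 0, 0, -1],
], force=40)

```text
clock: 10.28
position: [0.4923, 0.144, 0.2199]
orientation: [0.002, 0.0, 1.0, -0.0]
contact_force: [-0.4, -1.2, 5.7]
grip_width: 0.707
grasp_force: 43.8
```

>>> play_rows([
  [0, 0, 0, 0, 0, 0, -1],
  [0, 0, 0, 0, 0, 0, -1],
  [0, 0, 0, 0, 0, 0, -1],
])

```text
clock: 10.53
position: [0.4923, 0.144, 0.2199]
orientation: [0.002, 0.0, 1.0, -0.0]
contact_force: [-1.2, -1.3, 6.0]
grip_width: 0.705
grasp_force: 43.8
```

>>> play_rows([
  [0, 0, 0, 0, 0, -0.15, -1],
  [0, 0, 0, 0, 0, -0.4, -1],
  [0, 0, 0, 0, 0, -0.4, -1],
])

```text
clock: 10.78
position: [0.4932, 0.1443, 0.2621]
orientation: [0.004, 0.0, 1.0, 0.001]
contact_force: [2.2, -0.3, -3.2]
grip_width: 0.706
grasp_force: 45.9
```

>>> play_rows([
  [0, 0, 0, 0.2, 0.3, 0, -1],
  [0, 0, 0, 0.4, 0.65, 0, -1],
  [0, 0, 0, 0.6, 1, 0, -1],
  [0, 0, 0, 0.6, 1, 0, -1],
])

```text
clock: 11.12
position: [0.4274, 0.2479, 0.2571]
orientation: [-0.001, -0.003, 1.0, 0.002]
contact_force: [-0.1, 0.1, -2.4]
grip_width: 0.706
grasp_force: 45.8
```

>>> play_rows([
  [0, 0, 0, 0.2, 0.3, 0, -1],
  [0, 0, 0, 0.4, 0.65, 0, -1],
  [0, 0, 0, 0.65, 1, 0, -1],
  [0, 0, 0, 0.65, 1, 0, -1],
  [0, 0, 0, 0.65, 1, 0, -1],
])

```text
clock: 11.53
position: [0.3646, 0.3454, 0.2572]
orientation: [0.0, -0.002, 1.0, -0.0]
contact_force: [0.3, 0.0, -3.4]
grip_width: 0.712
grasp_force: 46.3
```

>>> play_rows([
  [0, 0, 0, 0, 0, 0.15, -1],
  [0, 0, 0, 0, 0, 0.3, -1],
  [0, 0, 0, 0, 0, 0.35, -1],
  [0, 0, 0, 0, 0, 0.38, -1],
  [0, 0, 0, 0, 0, 0.38, -1],
])

```text
clock: 11.95
position: [0.3664, 0.3429, 0.2201]
orientation: [-0.001, 0.001, 1.0, -0.001]
contact_force: [-1.3, -1.1, 1.8]
grip_width: 0.704
grasp_force: 46.7
```

>>> play_rows([
  [0, 0, 0, 0, 0, 0, -1],
  [0, 0, 0, 0, 0, 0, 0.5],
  [0, 0, 0, 0, 0, 0, 0.8],
  [0, 0, 0, 0, 0, 0, 1],
  [0, 0, 0, 0, 0, 0, 1],
])

```text
clock: 12.37
position: [0.3665, 0.3441, 0.2195]
orientation: [0.001, 0.0, 1.0, 0.0]
contact_force: [-0.2, 1.2, -0.3]
grip_width: 1.0
grasp_force: 0.0
```

>>> play_rows([
  [0, 0, 0, 0, 0, -0.15, 1],
  [0, 0, 0, 0, 0, -0.4, 1],
  [0, 0, 0, 0, 0, -0.8, 1],
  [0, 0, 0, 0, 0, -1, 1],
  [0, 0, 0, 0, 0, -1, 1],
])

```text
clock: 12.78
position: [0.3682, 0.3456, 0.3248]
orientation: [0.004, 0.0, 1.0, 0.003]
contact_force: [1.1, 0.1, 0.1]
grip_width: 1.001
grasp_force: 0.0
```

>>> play_rows([
  [0, 0, 0, -0.4, -0.33, 0, 0],
  [0, 0, 0, -0.8, -0.66, 0, -1],
  [0, 0, 0, -1, -1, 0, -1],
  [0, 0, 0, -1, -1, 0, -1],
])

```text
clock: 13.12
position: [0.4685, 0.2415, 0.3189]
orientation: [0.001, 0.001, 1.0, -0.001]
contact_force: [1.4, -0.3, -0.3]
grip_width: 0.452
grasp_force: 0.0
```

Run:
```python
from h import *
f=viewer.grab_frame("wrist"); g=viewer.grab_frame("top")
cv2.imwrite("pics/w4.png",np.hstack([f["img"][:,120:520,::-1],g["img"][:,100:500,::-1]])); np.savez("pics/w4.npz",**f);np.savez("pics/t4.npz",**g)
p=r.read_state();print(p["position"],p["grip_width"],phi())
```

```text
[0.46770648 0.24192369 0.31856004] 0.26485374454330723 179.73671596187302
```

View pics/w4.png

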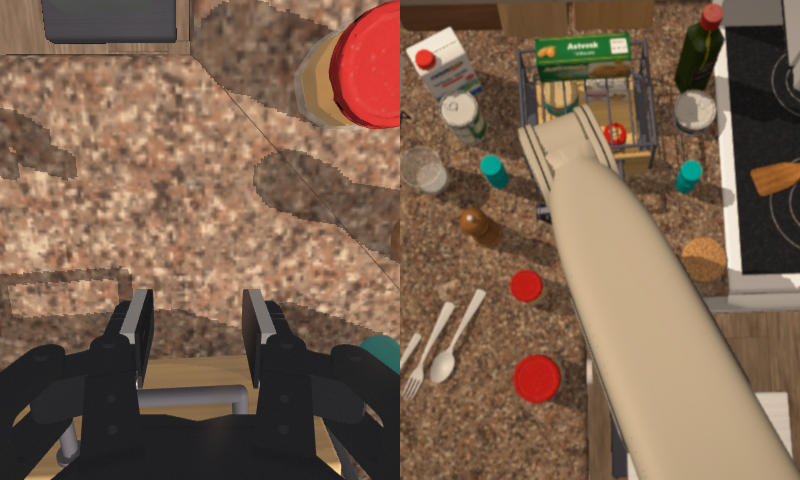

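The wrist view shows the fingers nearly shut above the handle bar, which runs from about (140,398) to (245,398). In the top view both items stand clear: mill (475,225), honey (526,286). I'll hook the closed fingers behind the bar.

>>> play_rows([
  [0, 0, 0, -0.3, -0.1, 0, -1],
  [0, 0, 0, -0.6, -0.2, 0, -1],
  [0, 0, 0, -0.9, -0.29, 0, -1],
  [0, 0, 0, -0.98, -0.29, 0, -1],
  [0, 0, 0, -0.98, -0.29, 0, -1],
])

```text
clock: 13.63
position: [0.5655, 0.2152, 0.3186]
orientation: [0.0, 0.001, 1.0, 0.0]
contact_force: [-0.4, -0.1, -0.2]
grip_width: 0.002
grasp_force: 0.0
```

Run:
```python
from h import *
f=viewer.grab_frame("wrist"); g=viewer.grab_frame("scene")
cv2.imwrite("pics/w5.png",np.hstack([f["img"][240:,120:520,::-1],cv2.resize(g["img"][120:270,320:480,::-1],(256,240))]))
p=r.read_state();print(p["position"],p["grip_width"],phi())
t=p["position"]-[0,0,.173]
print("tip->scene",proj(g,t),"bar L,R",proj(g,[.547,.267,.108]),proj(g,[.552,.157,.108]))
```

```text
[0.56283086 0.21554365 0.31831756] 0.002340361606610875 -179.96930295011248
tip->scene [380.60267378 194.11020273] bar L,R [362.42761008 188.83529479] [382.66631934 233.67952935]
```

View pics/w5.png

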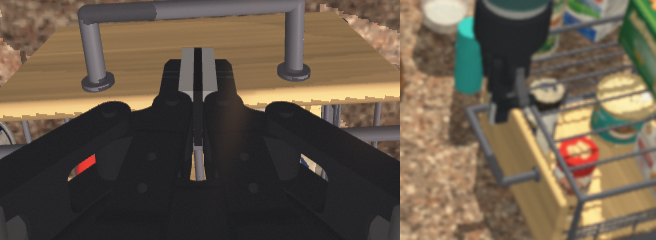

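>>> play_rows([
  [0, 0, 0, -0.09, -0.03, 0, -1],
  [0, 0, 0, -0.09, -0.03, 0, -1],
  [0, 0, 0, -0.09, -0.03, 0.1, -1],
  [0, 0, 0, -0.09, -0.03, 0.2, -1],
  [0, 0, 0, -0.09, -0.03, 0.25, -1],
])

```text
clock: 14.15
position: [0.5717, 0.2119, 0.2921]
orientation: [-0.001, -0.0, 1.0, -0.0]
contact_force: [0.2, -0.3, 0.6]
grip_width: -0.004
grasp_force: 0.0
```

>>> play_rows([
  [0, 0, 0, 0, 0, 0.1, -1],
  [0, 0, 0, 0, 0, 0.2, -1],
  [0, 0, 0, 0, 0, 0.3, -1],
  [0, 0, 0, 0, 0, 0.3, -1],
])

```text
clock: 14.48
position: [0.5716, 0.2116, 0.261]
orientation: [-0.002, 0.0, 1.0, -0.001]
contact_force: [-1.1, 0.2, -0.4]
grip_width: -0.003
grasp_force: 0.0
```

Run:
```python
from h import *
g=viewer.grab_frame("wrist")
p=r.read_state();print(p["position"],p["contact_force"],p["grip_width"],phi());s=viewer.grab_frame("scene")
cv2.imwrite("pics/w6.png",np.hstack([g["img"][200:440,170:470,::-1],cv2.resize(s["img"][120:270,320:480,::-1],(256,240))]))
```

```text
[0.57199356 0.2116421  0.26217894] [ 0.31966897 -0.40525486 -0.85159437] 0.0016113256006271446 179.98264869359897
```

View pics/w6.png

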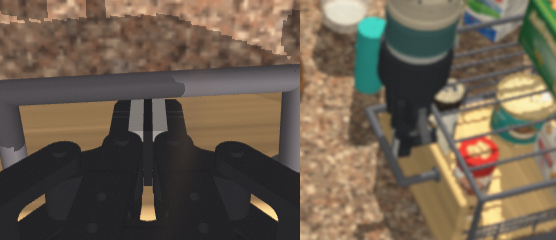

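Fingers sit behind the bar, which runs across the crop at row 85 with the fingers just below it. Now a slow pull.

>>> play_rows([
  [0, 0, 0, 0.03, 0, 0, -1],
  [0, 0, 0, 0.07, 0, 0, -1],
  [0, 0, 0, 0.13, -0.01, 0, -1],
  [0, 0, 0, 0.21, -0.01, 0, -1],
  [0, 0, 0, 0.3, -0.01, 0, -1],
])

```text
clock: 15.0
position: [0.543, 0.2108, 0.2651]
orientation: [0.001, 0.0, 1.0, -0.0]
contact_force: [2.7, -1.5, 0.4]
grip_width: 0.002
grasp_force: 1.3
```

>>> play_rows([
  [0, 0, 0, 0.1, 0, 0, -1],
  [0, 0, 0, 0.2, -0.01, 0, -1],
  [0, 0, 0, 0.3, -0.01, 0, -1],
  [0, 0, 0, 0.4, -0.02, 0, -1],
  [0, 0, 0, 0.5, -0.02, 0, -1],
])

```text
clock: 15.42
position: [0.4918, 0.2088, 0.2645]
orientation: [0.0, 0.0, 1.0, -0.0]
contact_force: [2.2, -2.3, 1.5]
grip_width: 0.002
grasp_force: 1.4
```

>>> play_rows([
  [0, 0, 0, 0.1, 0, 0, -1],
  [0, 0, 0, 0.2, -0.01, 0, -1],
  [0, 0, 0, 0.3, -0.01, 0, -1],
  [0, 0, 0, 0.4, -0.02, 0, -1],
  [0, 0, 0, 0.48, -0.02, 0, -1],
])

```text
clock: 15.83
position: [0.4434, 0.2068, 0.264]
orientation: [-0.001, 0.0, 1.0, -0.0]
contact_force: [2.4, -0.7, 0.7]
grip_width: 0.004
grasp_force: 1.1
```

>>> play_rows([
  [0, 0, 0, 0.07, 0, 0, -1],
  [0, 0, 0, 0.12, -0.01, 0, -1],
  [0, 0, 0, 0.15, -0.01, 0, -1],
  [0, 0, 0, 0.17, -0.01, 0, -1],
  [0, 0, 0, 0.17, -0.01, 0, -1],
])

```text
clock: 16.25
position: [0.4273, 0.2059, 0.264]
orientation: [-0.001, 0.0, 1.0, 0.0]
contact_force: [0.4, 0.1, 1.3]
grip_width: 0.0
grasp_force: 0.2
```

>>> play_rows([
  [0, 0, 0, -0.08, 0, 0, -1],
  [0, 0, 0, -0.08, 0, -0.2, -1],
  [0, 0, 0, -0.08, 0, -0.5, -1],
  [0, 0, 0, -0.08, 0, -0.9, -1],
  [0, 0, 0, -0.08, 0, -1, -1],
])

```text
clock: 16.67
position: [0.4382, 0.2065, 0.3695]
orientation: [0.004, 0.0, 1.0, 0.001]
contact_force: [0.9, 0.7, 0.3]
grip_width: 0.003
grasp_force: 0.0
```

>>> play_rows([
  [0, 0, 0, 0, 0.3, -0.4, -0.3],
  [0, 0, 0, 0, 0.5, -0.5, 0],
  [0, 0, 0, 0, 0.5, -0.5, 0.3],
  [0, 0, 0, 0, 0.5, -0.5, 0.3],
])

```text
clock: 17.0
position: [0.4367, 0.2568, 0.4151]
orientation: [0.001, -0.001, 1.0, 0.0]
contact_force: [-0.4, -0.4, 0.2]
grip_width: 0.558
grasp_force: 0.0
```

Run:
```python
from h import *
f=viewer.grab_frame("wrist");p=r.read_state();print(p["position"],p["grip_width"],phi()); g=viewer.grab_frame("scene")
cv2.imwrite("pics/w7.png",np.hstack([f["img"][:,120:520,::-1],g["img"][:,200:600,::-1]])); np.savez("pics/w7.npz",**f)
np.savez("pics/s7.npz",**g)
for a,s,c in blobs(f,(0,170,90),(6,255,255),(100,100,540,480),200):print(a,s,c,ray(f,c,.124))
```

```text
[0.43608541 0.25602898 0.41367628] 0.6423551482489342 -179.96948714984566
4403 [385 100  79  68] [424.16761299 130.8526005 ] [0.36534846 0.33052589 0.124     ]
1789 [172 277  59  58] [200.90665176 301.80491895] [0.49687291 0.16331882 0.124     ]
```

View pics/w7.png

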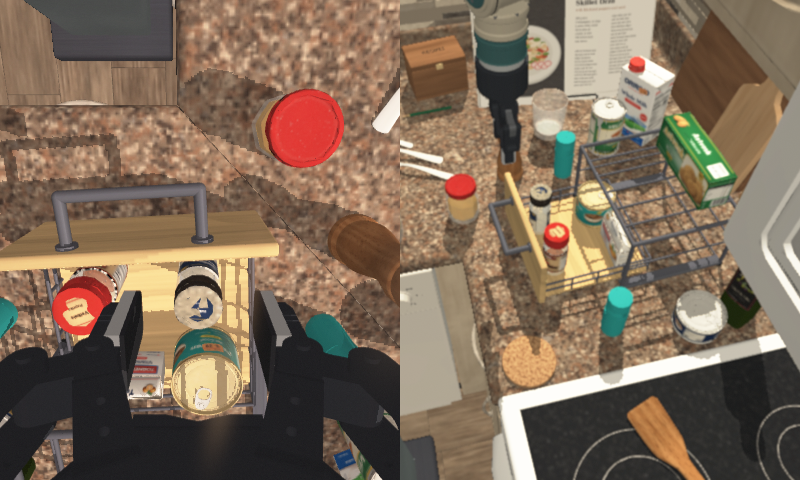

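The drawer is out with both jars standing: black cap at wrist (319,305) and scene (341,190), red cap at wrist (201,302).

Run:
```python
from h import *
W=load("w7");S=load("s7")
print(ray(W,(319,305),.123),ray(S,(341,190),.123),tri([(W,(319,305)),(S,(341,190))]))
print("handle",ray(W,(181,190),.113),ray(W,(321,187),.113))
```

```text
[0.50024032 0.25802261 0.123     ] [0.50313165 0.26036639 0.123     ] [0.50135728 0.25843048 0.12405735]
handle [0.40856826 0.1534497  0.113     ] [0.40623947 0.25940636 0.113     ]
```

>>> play_rows([
  [0, 0, 0, -0.3, 0.02, 0, 0.45],
  [0, 0, 0, -0.65, 0.02, 0, 0.45],
  [0, 0, 0, -0.65, 0.02, 0.2, 0.45],
  [0, 0, 0, -0.65, 0.02, 0.5, 0.45],
  [0, 0, 0, -0.65, 0.02, 0.7, 0.45],
])

```text
clock: 17.52
position: [0.5006, 0.2564, 0.3404]
orientation: [-0.002, 0.001, 1.0, -0.001]
contact_force: [-0.3, -0.2, -0.7]
grip_width: 0.724
grasp_force: 0.0
```

>>> play_rows([
  [0, 0, 0, 0, 0, 0, 0.45],
  [0, 0, 0, 0, 0, 0, 0.45],
])

```text
clock: 17.68
position: [0.4999, 0.2567, 0.3416]
orientation: [-0.003, 0.001, 1.0, -0.001]
contact_force: [-0.5, 0.5, 0.2]
grip_width: 0.723
grasp_force: 0.0
```

Run:
```python
from h import *
f=viewer.grab_frame("wrist");p=r.read_state();print(p["position"],p["grip_width"],phi())
cv2.imwrite("pics/w8.png",f["img"][:,120:520,::-1]);np.savez("pics/w8.npz",**f)
print(proj(f,[.501,.2585,.123]),proj(f,p["position"]-[0,0,.155]))
```

```text
[0.50067713 0.25718436 0.34348472] 0.7273160739243764 179.93705434076043
[322.11590942 271.08507806] [320.3778492  335.08093085]
```

View pics/w8.png

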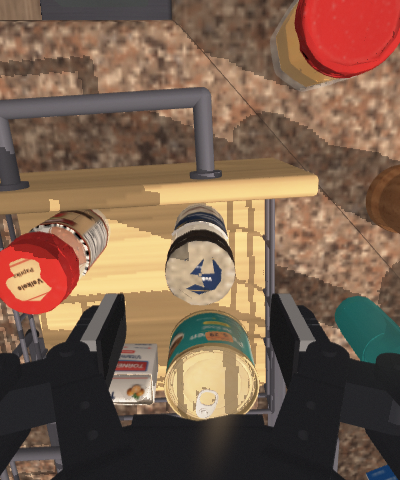

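The black cap is at (200,273), where predicted. Descend and grip.

>>> play_rows([
  [0, 0, 0, 0, 0.01, 0.25, 0.45],
  [0, 0, 0, 0, 0.01, 0.5, 0.45],
  [0, 0, 0, 0, 0.01, 0.75, 0.45],
  [0, 0, 0, 0, 0.01, 0.9, 0.45],
  [0, 0, 0, 0, 0.01, 0.9, 0.45],
])

```text
clock: 18.15
position: [0.4999, 0.2583, 0.2524]
orientation: [-0.002, 0.0, 1.0, -0.001]
contact_force: [-1.4, -0.7, 0.2]
grip_width: 0.722
grasp_force: 0.0
```

>>> play_rows([
  [0, 0, 0, 0, 0, 0, 0.45],
  [0, 0, 0, 0, 0, 0, 0.2],
  [0, 0, 0, 0, 0, 0, 0],
  [0, 0, 0, 0, 0, 0, -1],
  [0, 0, 0, 0, 0, 0, -1],
], force=25)

```text
clock: 18.57
position: [0.5022, 0.2592, 0.2566]
orientation: [0.002, 0.0, 1.0, 0.0]
contact_force: [0.1, -1.7, 6.8]
grip_width: 0.466
grasp_force: 25.2
```

>>> play_rows([
  [0, 0, 0, 0, 0, 0, -1],
  [0, 0, 0, 0, 0, 0, -1],
  [0, 0, 0, 0, 0, 0, -1],
  [0, 0, 0, 0, 0, 0, -1],
])

```text
clock: 18.9
position: [0.5022, 0.2592, 0.2565]
orientation: [0.002, 0.0, 1.0, 0.0]
contact_force: [-0.2, -0.5, 6.3]
grip_width: 0.47
grasp_force: 25.2
```

>>> play_rows([
  [0, 0, 0, 0, 0, -0.15, -1],
  [0, 0, 0, 0, 0, -0.4, -1],
  [0, 0, 0, 0, 0, -0.7, -1],
  [0, 0, 0, 0, 0, -1, -1],
  [0, 0, 0, 0, 0, -1, -1],
])

```text
clock: 19.32
position: [0.5032, 0.2599, 0.3613]
orientation: [0.006, 0.0, 1.0, 0.002]
contact_force: [1.1, 0.4, -0.1]
grip_width: 0.473
grasp_force: 25.6
```

>>> play_rows([
  [0, 0, 0, 0, 0, -0.3, -1],
  [0, 0, 0, 0, 0, -0.4, -1],
  [0, 0, 0, 0.3, -0.3, -0.4, -1],
  [0, 0, 0, 0.6, -0.6, -0.4, -1],
  [0, 0, 0, 0.88, -0.88, -0.4, -1],
])

```text
clock: 19.73
position: [0.4121, 0.1704, 0.3938]
orientation: [0.0, -0.0, 1.0, -0.0]
contact_force: [-1.3, -1.4, -0.4]
grip_width: 0.473
grasp_force: 25.3
```

>>> play_rows([
  [0, 0, 0, 0, -0.3, 0, -1],
  [0, 0, 0, 0, -0.6, 0, -1],
  [0, 0, 0, 0, -0.88, 0, -1],
  [0, 0, 0, 0, -0.88, 0, -1],
])

```text
clock: 20.07
position: [0.4124, 0.0799, 0.3938]
orientation: [0.0, 0.002, 1.0, -0.001]
contact_force: [-0.4, 0.4, -1.1]
grip_width: 0.472
grasp_force: 25.8
```

Run:
```python
from h import *
f=viewer.grab_frame("wrist");p=r.read_state();print(p["position"],p["grip_width"],phi(),proj(f,[.414,-.005,.009]))
np.savez("pics/w9.npz",**f)
h=cv2.cvtColor(f["img"],cv2.COLOR_RGB2HSV);h=cv2.GaussianBlur(h,(7,7),0)
m=cv2.inRange(h,(6,110,150),(22,255,255));m=cv2.morphologyEx(m,cv2.MORPH_OPEN,np.ones((9,9)))
n,_,s,c=cv2.connectedComponentsWithStats(m)
for i in range(1,n):
    if s[i,4]>800:print(s[i],c[i],ray(f,c[i],.009),ray(f,s[i,:2]+s[i,2:4]/2,.009))
```

```text
[0.41262547 0.08126691 0.3938742 ] 0.4682057188359274 179.75466276077535 [233.92601441 206.03888725]
[ 589  123   46   66 1645] [608.11306991 153.61398176] [0.36467866 0.35737304 0.009     ] [0.36693799 0.36162443 0.009     ]
[ 188  163   91   90 6062] [230.59056417 205.45546024] [ 0.41338619 -0.00829947  0.009     ] [ 0.41600648 -0.00557987  0.009     ]
[ 448  282   91   23 1128] [492.78280142 294.00797872] [0.51253833 0.26789944 0.009     ] [0.5119356  0.26858902 0.009     ]
[   0  325  141   66 4067] [ 82.10277846 357.50430293] [ 0.59112695 -0.19353697  0.009     ] [ 0.59174113 -0.20707686  0.009     ]
```

>>> play_rows([
  [0, 0, 0, -0.03, -0.3, 0, -1],
  [0, 0, 0, -0.03, -0.6, 0, -1],
  [0, 0, 0, -0.03, -0.87, 0, -1],
  [0, 0, 0, -0.03, -0.87, 0.2, -1],
  [0, 0, 0, -0.03, -0.87, 0.5, -1],
])

```text
clock: 20.53
position: [0.4182, -0.005, 0.3465]
orientation: [0.004, 0.001, 1.0, -0.0]
contact_force: [0.7, 0.6, -1.0]
grip_width: 0.47
grasp_force: 26.1
```

>>> play_rows([
  [0, 0, 0, 0, 0, 0.3, -1],
  [0, 0, 0, 0, 0, 0.6, -1],
  [0, 0, 0, 0, 0, 0.8, -1],
  [0, 0, 0, 0, 0, 0.85, -1],
  [0, 0, 0, 0, 0, 0.85, -1],
])

```text
clock: 20.95
position: [0.4149, -0.0033, 0.2575]
orientation: [-0.002, -0.0, 1.0, 0.001]
contact_force: [1.0, -0.0, 0.0]
grip_width: 0.473
grasp_force: 25.9
```

Run:
```python
from h import *
p=r.read_state();print(p["position"],p["contact_force"])
```

```text
[ 0.4149273  -0.00326039  0.25750625] [ 0.9626355  -0.03889503  0.02049942]
```

>>> play_rows([
  [0, 0, 0, 0, -0.02, 0.03, -1],
  [0, 0, 0, 0, -0.02, 0.06, -1],
  [0, 0, 0, 0, -0.02, 0.08, -1],
  [0, 0, 0, 0, -0.02, 0.08, -1],
  [0, 0, 0, 0, -0.02, 0.08, -1],
])

```text
clock: 21.37
position: [0.4163, -0.0061, 0.2519]
orientation: [0.001, 0.0, 1.0, -0.0]
contact_force: [-0.3, -0.3, -0.7]
grip_width: 0.473
grasp_force: 26.0
```

>>> play_rows([
  [0, 0, 0, 0, 0, 0.01, -1],
  [0, 0, 0, 0, 0, 0.02, -1],
  [0, 0, 0, 0, 0, 0.02, -1],
])

```text
clock: 21.62
position: [0.4158, -0.0061, 0.2492]
orientation: [0.0, 0.0, 1.0, 0.0]
contact_force: [-0.4, -0.1, -1.7]
grip_width: 0.477
grasp_force: 26.0
```

>>> play_rows([
  [0, 0, 0, 0, 0, 0.01, -1],
  [0, 0, 0, 0, 0, 0.015, -1],
  [0, 0, 0, 0, 0, 0.015, -1],
  [0, 0, 0, 0, 0, 0.015, -1],
])

```text
clock: 21.95
position: [0.4159, -0.0061, 0.2477]
orientation: [-0.0, 0.0, 1.0, 0.0]
contact_force: [-0.1, 0.5, -1.0]
grip_width: 0.467
grasp_force: 26.1
```

>>> play_rows([
  [0, 0, 0, 0, 0, 0.005, -1],
  [0, 0, 0, 0, 0, 0.01, -1],
  [0, 0, 0, 0, 0, 0.01, -1],
  [0, 0, 0, 0, 0, 0.01, 0.2],
  [0, 0, 0, 0, 0, 0.01, 0.5],
])

```text
clock: 22.37
position: [0.416, -0.0061, 0.2468]
orientation: [0.0, 0.0, 1.0, -0.0]
contact_force: [-0.8, 0.3, -0.3]
grip_width: 0.725
grasp_force: 0.0
```

>>> play_rows([
  [0, 0, 0, 0, 0, 0, 0.6],
  [0, 0, 0, 0, 0, 0, 0.6],
  [0, 0, 0, 0, 0, -0.3, 0.6],
  [0, 0, 0, 0, 0, -0.7, 0.6],
  [0, 0, 0, 0, 0, -1, 0.6],
])

```text
clock: 22.78
position: [0.4157, -0.006, 0.3483]
orientation: [-0.0, 0.0, 1.0, 0.0]
contact_force: [0.5, -0.1, 0.9]
grip_width: 0.8
grasp_force: 0.0
```

>>> play_rows([
  [0, 0, 0, 0.3, 0, -0.3, 0.6],
  [0, 0, 0, 0.3, 0.3, -0.5, 0],
  [0, 0, 0, 0.3, 0.6, -0.5, -1],
  [0, 0, 0, 0.3, 0.6, -0.5, -1],
])

```text
clock: 23.12
position: [0.3859, 0.0565, 0.3987]
orientation: [0.002, -0.002, 1.0, 0.001]
contact_force: [-0.4, 0.2, -0.4]
grip_width: 0.382
grasp_force: 0.0
```

Run:
```python
from h import *
f=viewer.grab_frame("wrist");p=r.read_state();print(p["position"],p["grip_width"],phi()); g=viewer.grab_frame("scene")
cv2.imwrite("pics/w10.png",np.hstack([f["img"][:,20:420,::-1],g["img"][:,200:600,::-1]])); np.savez("pics/w10.npz",**f)
```

```text
[0.38575489 0.05542911 0.39760242] 0.29666122760568503 -179.80210123877822
```

View pics/w10.png

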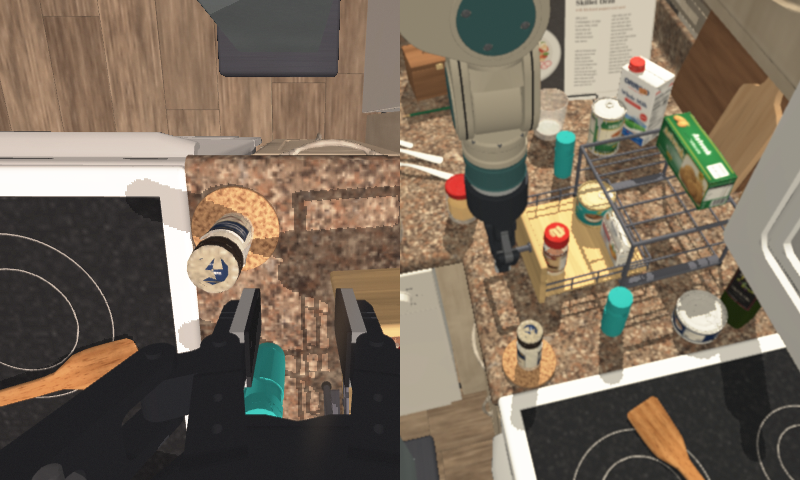

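The jar stands fully on the coaster: coaster at about (235,230) with the jar's foot within its rim in the wrist view, and (529,350) in the scene view. The red jar still stands in the drawer. Next is going behind the bar again to push the drawer shut.

>>> play_rows([
  [0, 0, 0, -0.15, 0.3, 0, -1],
  [0, 0, 0, -0.3, 0.6, 0, -1],
  [0, 0, 0, -0.49, 0.9, 0, -1],
  [0, 0, 0, -0.49, 0.9, 0.1, -1],
])

```text
clock: 23.55
position: [0.4386, 0.1466, 0.3878]
orientation: [0.003, -0.001, 1.0, 0.001]
contact_force: [0.8, -1.4, -0.1]
grip_width: -0.003
grasp_force: 0.0
```

>>> play_rows([
  [0, 0, 0, 0, 0.3, 0, -1],
  [0, 0, 0, 0, 0.6, 0, -1],
  [0, 0, 0, 0, 0.6, 0.2, -1],
  [0, 0, 0, 0, 0.6, 0.4, -1],
  [0, 0, 0, 0, 0.6, 0.4, -1],
])

```text
clock: 23.97
position: [0.4331, 0.2029, 0.3421]
orientation: [-0.004, 0.0, 1.0, -0.002]
contact_force: [-0.4, -0.6, -0.7]
grip_width: 0.003
grasp_force: 0.0
```

Run:
```python
from h import *
f=viewer.grab_frame("wrist");p=r.read_state();print(p["position"],p["grip_width"],phi(),p["contact_force"])
g=f["img"];np.savez("pics/w11.npz",**f)
print("bar predicted",proj(f,[.411,.206,.113]),"tip",proj(f,p["position"]-[0,0,.173]))
gray=cv2.cvtColor(g,cv2.COLOR_RGB2HSV)
for c in(260,285,355,380):print(c,[(y,*gray[y,c]) for y in range(150,330,8)][::1])
```

```text
[0.43363853 0.20283404 0.34379525] 0.0028399456154248235 179.94779832322618 [ 0.10056181 -0.38825518 -0.21422875]
bar predicted [324.66997244 227.19247137] tip [319.25672307 312.32636536]
260 [(150, np.uint8(13), np.uint8(96), np.uint8(119)), (158, np.uint8(12), np.uint8(98), np.uint8(127)), (166, np.uint8(13), np.uint8(87), np.uint8(173)), (174, np.uint8(13), np.uint8(96), np.uint8(180)), (182, np.uint8(13), np.uint8(95), np.uint8(171)), (190, np.uint8(12), np.uint8(97), np.uint8(134)), (198, np.uint8(13), np.uint8(93), np.uint8(110)), (206, np.uint8(13), np.uint8(91), np.uint8(112)), (214, np.uint8(14), np.uint8(84), np.uint8(142)), (222, np.uint8(160), np.uint8(11), np.uint8(72)), (230, np.uint8(160), np.uint8(19), np.uint8(124)), (238, np.uint8(11), np.uint8(86), np.uint8(119)), (246, np.uint8(13), np.uint8(82), np.uint8(121)), (254, np.uint8(16), np.uint8(118), np.uint8(154)), (262, np.uint8(16), np.uint8(115), np.uint8(142)), (270, np.uint8(16), np.uint8(117), np.uint8(148)), (278, np.uint8(16), np.uint8(116), np.uint8(134)), (286, np.uint8(16), np.uint8(112), np.uint8(134)), (
[... 3053 characters left out ...]
nt8(169), np.uint8(17), np.uint8(122)), (230, np.uint8(174), np.uint8(23), np.uint8(111)), (238, np.uint8(14), np.uint8(84), np.uint8(143)), (246, np.uint8(16), np.uint8(116), np.uint8(141)), (254, np.uint8(16), np.uint8(115), np.uint8(148)), (262, np.uint8(16), np.uint8(115), np.uint8(146)), (270, np.uint8(16), np.uint8(114), np.uint8(141)), (278, np.uint8(15), np.uint8(113), np.uint8(133)), (286, np.uint8(16), np.uint8(117), np.uint8(142)), (294, np.uint8(16), np.uint8(118), np.uint8(145)), (302, np.uint8(18), np.uint8(114), np.uint8(232)), (310, np.uint8(21), np.uint8(100), np.uint8(250)), (318, np.uint8(23), np.uint8(91), np.uint8(253)), (326, np.uint8(22), np.uint8(100), np.uint8(251))]
```

>>> play_rows([
  [0, 0, 0, -0.01, 0.03, 0.15, -1],
  [0, 0, 0, -0.01, 0.03, 0.35, -1],
  [0, 0, 0, -0.01, 0.03, 0.55, -1],
  [0, 0, 0, -0.01, 0.03, 0.75, -1],
  [0, 0, 0, -0.01, 0.03, 0.77, -1],
])

```text
clock: 24.43
position: [0.4347, 0.2056, 0.2672]
orientation: [-0.003, 0.001, 1.0, -0.001]
contact_force: [-1.2, -0.5, -1.5]
grip_width: -0.0
grasp_force: 0.0
```

>>> play_rows([
  [0, 0, 0, -0.03, 0, 0, -1],
  [0, 0, 0, -0.07, 0, 0, -1],
  [0, 0, 0, -0.12, 0.01, 0, -1],
  [0, 0, 0, -0.18, 0.01, 0, -1],
  [0, 0, 0, -0.26, 0.01, 0, -1],
])

```text
clock: 24.85
position: [0.4624, 0.208, 0.2706]
orientation: [0.0, -0.0, 1.0, 0.0]
contact_force: [-3.6, 0.5, 1.0]
grip_width: -0.002
grasp_force: 1.4
```

>>> play_rows([
  [0, 0, 0, -0.09, 0, 0, -1],
  [0, 0, 0, -0.18, 0.01, 0, -1],
  [0, 0, 0, -0.27, 0.01, 0, -1],
  [0, 0, 0, -0.36, 0.02, 0, -1],
  [0, 0, 0, -0.45, 0.02, 0, -1],
])

```text
clock: 25.27
position: [0.5082, 0.2102, 0.2699]
orientation: [0.0, 0.0, 1.0, 0.0]
contact_force: [-3.5, 1.5, 1.6]
grip_width: -0.0
grasp_force: 1.3
```

>>> play_rows([
  [0, 0, 0, -0.09, 0, 0, -1],
  [0, 0, 0, -0.18, 0.01, 0, -1],
  [0, 0, 0, -0.27, 0.01, 0, -1],
  [0, 0, 0, -0.36, 0.02, 0, -1],
  [0, 0, 0, -0.43, 0.02, 0, -1],
])

```text
clock: 25.68
position: [0.5511, 0.212, 0.2696]
orientation: [0.0, 0.0, 1.0, 0.0]
contact_force: [-2.5, 1.4, 1.0]
grip_width: -0.001
grasp_force: 1.1
```

>>> play_rows([
  [0, 0, 0, -0.07, 0, 0, -1],
  [0, 0, 0, -0.13, 0.01, 0, -1],
  [0, 0, 0, -0.18, 0.01, 0, -1],
  [0, 0, 0, -0.22, 0.01, 0, -1],
  [0, 0, 0, -0.25, 0.01, 0, -1],
])

```text
clock: 26.1
position: [0.5753, 0.213, 0.2696]
orientation: [-0.0, 0.0, 1.0, 0.0]
contact_force: [-1.6, 2.5, 0.1]
grip_width: -0.0
grasp_force: 1.1
```

>>> play_rows([
  [0, 0, 0, -0.02, 0, 0, -1],
  [0, 0, 0, -0.04, 0, 0, -1],
  [0, 0, 0, -0.06, 0, 0, -1],
])

```text
clock: 26.35
position: [0.5808, 0.213, 0.2696]
orientation: [-0.0, 0.0, 1.0, 0.0]
contact_force: [-2.0, 0.9, -0.5]
grip_width: 0.001
grasp_force: 1.1
```

Keep nudging until the force rises at the shut stop.

>>> play_rows([
  [0, 0, 0, -0.01, 0, 0, -1],
  [0, 0, 0, -0.02, 0, 0, -1],
  [0, 0, 0, -0.02, 0, 0, -1],
])

```text
clock: 26.6
position: [0.5823, 0.2129, 0.2697]
orientation: [-0.001, -0.0, 1.0, 0.0]
contact_force: [-4.2, 2.1, 1.6]
grip_width: -0.001
grasp_force: 2.2
```

>>> play_rows([
  [0, 0, 0, -0.01, 0, 0, -1],
  [0, 0, 0, -0.02, 0, 0, -1],
  [0, 0, 0, -0.02, 0, 0, -1],
])

```text
clock: 26.85
position: [0.5829, 0.2129, 0.2697]
orientation: [-0.003, -0.0, 1.0, 0.0]
contact_force: [-9.1, 2.5, 4.8]
grip_width: -0.005
grasp_force: 4.5
```

>>> play_rows([
  [0, 0, 0, -0.01, 0, 0, -1],
  [0, 0, 0, -0.02, 0, 0, -1],
  [0, 0, 0, -0.02, 0, 0, -1],
])

```text
clock: 27.1
position: [0.5836, 0.2129, 0.2697]
orientation: [-0.005, -0.0, 1.0, 0.0]
contact_force: [-13.7, 1.0, 9.5]
grip_width: -0.003
grasp_force: 6.7
```

The force climbed to 14 N at the stop, so the drawer is shut. Back off, lift, and go for the honey jar.

>>> play_rows([
  [0, 0, 0, 0.06, 0, 0, -1],
  [0, 0, 0, 0.1, 0, 0, -1],
  [0, 0, 0, 0.1, 0, -0.1, -1],
  [0, 0, 0, 0.1, 0, -0.3, -1],
  [0, 0, 0, 0.1, 0, -0.6, -1],
])

```text
clock: 27.52
position: [0.5763, 0.2124, 0.3284]
orientation: [-0.002, 0.0, 1.0, -0.001]
contact_force: [0.3, 0.4, 0.1]
grip_width: -0.002
grasp_force: 0.0
```

>>> play_rows([
  [0, 0, 0, 0.3, 0.2, -0.4, -1],
  [0, 0, 0, 0.6, 0.4, -0.5, 0],
  [0, 0, 0, 1, 0.65, -0.5, 1],
  [0, 0, 0, 1, 0.65, -0.5, 1],
])

```text
clock: 27.85
position: [0.4746, 0.2797, 0.383]
orientation: [0.002, -0.001, 1.0, 0.001]
contact_force: [-1.8, -0.2, -0.1]
grip_width: 0.418
grasp_force: 0.0
```

>>> play_rows([
  [0, 0, 0, 0.35, 0.25, 0, 1],
  [0, 0, 0, 0.7, 0.5, 0, 1],
  [0, 0, 0, 0.96, 0.65, 0, 1],
  [0, 0, 0, 0.96, 0.65, 0, 1],
])

```text
clock: 28.18
position: [0.3773, 0.3447, 0.3803]
orientation: [-0.001, -0.002, 1.0, 0.0]
contact_force: [0.1, -0.5, 0.5]
grip_width: 0.976
grasp_force: 0.0
```

Run:
```python
from h import *
f=viewer.grab_frame("wrist");p=r.read_state();print(p["position"],p["grip_width"],phi())
for a,s,c in blobs(f,(0,170,90),(6,255,255),(200,100,440,480),200):print(a,s,c,ray(f,c,.086))
```

```text
[0.37927169 0.34402223 0.38037621] 0.9973951596120312 -179.78910107493633
4969 [276 171  79  80] [315.1686456 210.6842423] [0.36243869 0.34286119 0.086     ]
```

>>> play_rows([
  [0, 0, 0, 0.12, 0, 0, 1],
  [0, 0, 0, 0.12, 0, 0.3, 1],
  [0, 0, 0, 0.12, 0, 0.6, 1],
  [0, 0, 0, 0.12, 0, 0.8, 1],
  [0, 0, 0, 0.12, 0, 0.8, 1],
])

```text
clock: 28.65
position: [0.3678, 0.3409, 0.2955]
orientation: [-0.003, 0.001, 1.0, -0.003]
contact_force: [-1.3, -0.1, -0.7]
grip_width: 1.001
grasp_force: 0.0
```

>>> play_rows([
  [0, 0, 0, 0, 0, 0.25, 1],
  [0, 0, 0, 0, 0, 0.5, 1],
  [0, 0, 0, 0, 0, 0.7, 1],
  [0, 0, 0, 0, 0, 0.78, 1],
  [0, 0, 0, 0, 0, 0.78, 1],
])

```text
clock: 29.07
position: [0.369, 0.3422, 0.2208]
orientation: [-0.001, 0.001, 1.0, -0.001]
contact_force: [-0.3, 0.4, -0.6]
grip_width: 0.999
grasp_force: 0.0
```

>>> play_rows([
  [0, 0, 0, 0, 0, 0, 1],
  [0, 0, 0, 0, 0, 0, 1],
])

```text
clock: 29.23
position: [0.3702, 0.3435, 0.2235]
orientation: [0.001, 0.0, 1.0, 0.001]
contact_force: [-0.3, 0.6, -0.1]
grip_width: 1.0
grasp_force: 0.0
```

>>> play_rows([
  [0, 0, 0, 0.037, 0.005, 0.037, 0.8],
  [0, 0, 0, 0.037, 0.005, 0.037, 0.6],
  [0, 0, 0, 0.037, 0.005, 0.037, 0.5],
  [0, 0, 0, 0.037, 0.005, 0.037, 0.2],
  [0, 0, 0, 0.037, 0.005, 0.037, -1],
], force=40)

```text
clock: 29.65
position: [0.3653, 0.3434, 0.2192]
orientation: [0.0, -0.0, 1.0, -0.0]
contact_force: [-1.8, -2.9, 7.2]
grip_width: 0.711
grasp_force: 42.2
```

>>> play_rows([
  [0, 0, 0, 0, 0, 0, -1],
  [0, 0, 0, 0, 0, 0, -1],
  [0, 0, 0, 0, 0, 0, -1],
  [0, 0, 0, 0, 0, 0, -1],
  [0, 0, 0, 0, 0, 0, -1],
])

```text
clock: 30.07
position: [0.3653, 0.3434, 0.2191]
orientation: [0.0, 0.0, 1.0, -0.0]
contact_force: [-1.4, -3.2, 7.8]
grip_width: 0.707
grasp_force: 42.1
```

>>> play_rows([
  [0, 0, 0, 0, 0, -0.15, -1],
  [0, 0, 0, 0, 0, -0.4, -1],
  [0, 0, 0, 0, 0, -0.4, -1],
  [0, 0, 0, 0, 0, -0.4, -1],
])

```text
clock: 30.4
position: [0.3659, 0.344, 0.259]
orientation: [0.001, 0.0, 1.0, 0.001]
contact_force: [-0.7, -0.0, -3.2]
grip_width: 0.709
grasp_force: 45.3
```

>>> play_rows([
  [0, 0, 0, -0.2, -0.3, 0, -1],
  [0, 0, 0, -0.4, -0.65, 0, -1],
  [0, 0, 0, -0.6, -1, 0, -1],
  [0, 0, 0, -0.6, -1, 0, -1],
])

```text
clock: 30.73
position: [0.4275, 0.2389, 0.2567]
orientation: [0.0, 0.004, 1.0, -0.002]
contact_force: [0.3, 0.9, -2.8]
grip_width: 0.708
grasp_force: 45.4
```

>>> play_rows([
  [0, 0, 0, -0.2, -0.3, 0, -1],
  [0, 0, 0, -0.4, -0.65, 0, -1],
  [0, 0, 0, -0.65, -1, 0, -1],
  [0, 0, 0, -0.65, -1, 0, -1],
  [0, 0, 0, -0.65, -1, 0, -1],
])

```text
clock: 31.15
position: [0.4911, 0.1417, 0.2568]
orientation: [-0.001, 0.002, 1.0, -0.0]
contact_force: [-0.4, 0.5, -2.9]
grip_width: 0.708
grasp_force: 45.8
```

>>> play_rows([
  [0, 0, 0, 0, 0, 0.15, -1],
  [0, 0, 0, 0, 0, 0.3, -1],
  [0, 0, 0, 0, 0, 0.36, -1],
  [0, 0, 0, 0, 0, 0.36, -1],
  [0, 0, 0, 0, 0, 0.36, -1],
])

```text
clock: 31.57
position: [0.4892, 0.1441, 0.2212]
orientation: [-0.001, -0.0, 1.0, -0.0]
contact_force: [-0.1, 0.4, -3.0]
grip_width: 0.71
grasp_force: 46.4
```

>>> play_rows([
  [0, 0, 0, 0, 0, 0, -1],
  [0, 0, 0, 0, 0, 0, -1],
  [0, 0, 0, 0, 0, 0, -1],
])

```text
clock: 31.82
position: [0.4904, 0.1437, 0.2224]
orientation: [0.0, -0.0, 1.0, 0.0]
contact_force: [0.3, -0.4, -2.8]
grip_width: 0.71
grasp_force: 46.4
```

>>> play_rows([
  [0, 0, 0, -0.005, 0, 0.01, -1],
  [0, 0, 0, -0.005, 0, 0.02, -1],
  [0, 0, 0, -0.005, 0, 0.03, -1],
  [0, 0, 0, -0.005, 0, 0.035, -1],
  [0, 0, 0, -0.005, 0, 0.035, -1],
])

```text
clock: 32.23
position: [0.4911, 0.1434, 0.2192]
orientation: [0.0, 0.0, 1.0, 0.0]
contact_force: [-1.1, -0.8, 3.8]
grip_width: 0.711
grasp_force: 47.0
```

>>> play_rows([
  [0, 0, 0, 0, 0, 0, -1],
  [0, 0, 0, 0, 0, 0, 0.5],
  [0, 0, 0, 0, 0, 0, 0.8],
  [0, 0, 0, 0, 0, 0, 1],
  [0, 0, 0, 0, 0, 0, 1],
])

```text
clock: 32.65
position: [0.4907, 0.1434, 0.2184]
orientation: [-0.0, 0.0, 1.0, 0.0]
contact_force: [-0.8, 0.1, 0.3]
grip_width: 1.001
grasp_force: 0.0
```

>>> play_rows([
  [0, 0, 0, 0, 0, -0.2, 1],
  [0, 0, 0, 0, 0, -0.5, 1],
  [0, 0, 0, 0, 0, -0.9, 1],
  [0, 0, 0, 0, 0, -1, 1],
])

```text
clock: 32.98
position: [0.4928, 0.1438, 0.3239]
orientation: [0.004, 0.0, 1.0, 0.001]
contact_force: [1.4, 0.2, 0.0]
grip_width: 1.001
grasp_force: 0.0
```

>>> play_rows([
  [0, 0, 0, 0, 0.3, -0.4, 1],
  [0, 0, 0, 0, 0.6, -0.8, 1],
  [0, 0, 0, 0, 1, -0.9, 1],
  [0, 0, 0, 0, 1, -0.9, 1],
])

```text
clock: 33.32
position: [0.4919, 0.2467, 0.413]
orientation: [0.004, -0.001, 1.0, 0.002]
contact_force: [0.8, 0.1, 0.2]
grip_width: 1.001
grasp_force: 0.0
```

>>> play_rows([
  [0, 0, 0, 0, 0.4, 0, 1],
  [0, 0, 0, 0, 0.8, 0, 1],
  [0, 0, 0, 0.1, 1, 0, 1],
  [0, 0, 0, 0.13, 1, 0, 1],
])

```text
clock: 33.65
position: [0.4768, 0.3467, 0.4074]
orientation: [-0.001, -0.002, 1.0, 0.0]
contact_force: [-0.5, -0.7, 0.1]
grip_width: 1.004
grasp_force: 0.0
```

Run:
```python
from h import *
p=r.read_state();print(p["position"],p["grip_width"],phi())
W=viewer.grab_frame("wrist");np.savez("pics/w12.npz",**W)
for nm,f,roi in(("top",viewer.grab_frame("top"),(305,195,355,245)),("scene",viewer.grab_frame("scene"),(325,235,375,300))):
    for a,s,c in blobs(f,(0,170,90),(6,255,255),roi,30):print(nm,a,s,c.round(2),ray(f,c,.086).round(4))
```

```text
[0.47680905 0.34667129 0.40740456] 1.0042233482120897 -179.75682868460692
top 768 [314 202  32  31] [329.32 216.95] [0.4894 0.1432 0.086 ]
scene 804 [333 241  34  30] [349.51 255.55] [0.488  0.1398 0.086 ]
```

Honey jar is back: its lid centre in the top view is (329.3,216.9) against (329.4,217.0) at the start. Now the mill.

>>> play_rows([
  [0, 0, 0, 0, 0.4, 0, 1],
  [0, 0, 0, 0, 0.8, 0, 1],
  [0, 0, 0, 0, 0.87, 0, 1],
  [0, 0, 0, 0, 0.87, 0, 1],
  [0, 0, 0, 0, 0.87, 0, 1],
])

```text
clock: 34.22
position: [0.4781, 0.4293, 0.408]
orientation: [-0.0, 0.0, 1.0, -0.001]
contact_force: [-0.1, 0.6, -0.5]
grip_width: 1.001
grasp_force: 0.0
```

>>> play_rows([
  [0, 0, 0, 0, 0, 0.3, 1],
  [0, 0, 0, 0, 0, 0.6, 1],
  [0, 0, 0, 0, 0, 0.9, 1],
  [0, 0, 0, 0, 0, 1, 1],
  [0, 0, 0, 0, 0, 1, 1],
])

```text
clock: 34.63
position: [0.4767, 0.4276, 0.305]
orientation: [-0.003, 0.001, 1.0, -0.003]
contact_force: [-0.1, -0.6, -0.6]
grip_width: 1.003
grasp_force: 0.0
```

>>> play_rows([
  [0, 0, 0, 0, 0, 0, 1],
  [0, 0, 0, 0, 0, 0, 1],
  [0, 0, 0, 0, 0, 0, 1],
])

```text
clock: 34.88
position: [0.4788, 0.4307, 0.3112]
orientation: [0.002, 0.0, 1.0, 0.001]
contact_force: [0.8, 0.0, -0.2]
grip_width: 1.004
grasp_force: 0.0
```

>>> play_rows([
  [0, 0, 0, 0.026, 0.024, 0.06, 1],
  [0, 0, 0, 0.026, 0.024, 0.115, 1],
  [0, 0, 0, 0.026, 0.024, 0.115, 1],
  [0, 0, 0, 0.026, 0.024, 0.115, 1],
  [0, 0, 0, 0.026, 0.024, 0.115, 1],
])

```text
clock: 35.3
position: [0.475, 0.4329, 0.2968]
orientation: [-0.0, -0.0, 1.0, -0.0]
contact_force: [0.5, -0.4, 0.4]
grip_width: 0.998
grasp_force: 0.0
```

>>> play_rows([
  [0, 0, 0, 0, 0, 0, 0.3],
  [0, 0, 0, 0, 0, 0, 0.1],
  [0, 0, 0, 0, 0, 0, -0.3],
  [0, 0, 0, 0, 0, 0, -1],
  [0, 0, 0, 0, 0, 0, -1],
], force=30)

```text
clock: 35.72
position: [0.4754, 0.4329, 0.2975]
orientation: [0.0, 0.0, 1.0, 0.0]
contact_force: [-0.8, 0.1, 2.1]
grip_width: 0.544
grasp_force: 31.2
```

>>> play_rows([
  [0, 0, 0, 0, 0, 0, -1],
  [0, 0, 0, 0, 0, 0, -1],
  [0, 0, 0, 0, 0, 0, -1],
  [0, 0, 0, 0, 0, 0, -1],
  [0, 0, 0, 0, 0, 0, -1],
])

```text
clock: 36.13
position: [0.4753, 0.4329, 0.2975]
orientation: [0.0, 0.0, 1.0, 0.0]
contact_force: [-0.7, -0.6, 4.6]
grip_width: 0.543
grasp_force: 31.4
```

>>> play_rows([
  [0, 0, 0, 0, 0, -0.15, -1],
  [0, 0, 0, 0, 0, -0.4, -1],
  [0, 0, 0, 0, 0, -0.4, -1],
  [0, 0, 0, 0, 0, -0.4, -1],
])

```text
clock: 36.47
position: [0.4756, 0.4331, 0.3375]
orientation: [0.001, 0.0, 1.0, 0.001]
contact_force: [-1.1, -0.9, -1.9]
grip_width: 0.544
grasp_force: 31.6
```

>>> play_rows([
  [0, 0, 0, 0, -0.25, 0, -1],
  [0, 0, 0, 0, -0.5, 0, -1],
  [0, 0, 0, 0, -0.75, 0, -1],
  [0, 0, 0, 0, -1, 0, -1],
  [0, 0, 0, 0, -1, 0, -1],
])

```text
clock: 36.88
position: [0.4737, 0.329, 0.3342]
orientation: [-0.003, 0.002, 1.0, -0.003]
contact_force: [-1.3, 0.3, -1.6]
grip_width: 0.543
grasp_force: 32.0
```

>>> play_rows([
  [0, 0, 0, 0, -0.2, 0, -1],
  [0, 0, 0, 0, -0.4, 0, -1],
  [0, 0, 0, 0, -0.6, 0, -1],
  [0, 0, 0, 0, -0.6, 0, -1],
  [0, 0, 0, 0, -0.6, 0, -1],
])

```text
clock: 37.3
position: [0.4746, 0.2721, 0.3353]
orientation: [-0.001, 0.001, 1.0, -0.0]
contact_force: [0.5, 0.2, -2.0]
grip_width: 0.539
grasp_force: 32.2
```

>>> play_rows([
  [0, 0, 0, 0, 0, 0.15, -1],
  [0, 0, 0, 0, 0, 0.3, -1],
  [0, 0, 0, 0, 0, 0.37, -1],
  [0, 0, 0, 0, 0, 0.37, -1],
  [0, 0, 0, 0, 0, 0.37, -1],
])

```text
clock: 37.72
position: [0.4749, 0.2734, 0.2993]
orientation: [-0.001, -0.0, 1.0, -0.0]
contact_force: [-0.5, 0.9, -1.6]
grip_width: 0.538
grasp_force: 32.0
```

>>> play_rows([
  [0, 0, 0, 0, 0, 0, -1],
  [0, 0, 0, 0, 0, 0, -1],
  [0, 0, 0, 0, 0, 0, -1],
])

```text
clock: 37.97
position: [0.4753, 0.2731, 0.3003]
orientation: [0.0, 0.0, 1.0, 0.0]
contact_force: [0.0, -0.9, -2.2]
grip_width: 0.545
grasp_force: 32.0
```

>>> play_rows([
  [0, 0, 0, -0.003, 0, 0.01, -1],
  [0, 0, 0, -0.003, 0, 0.02, -1],
  [0, 0, 0, -0.003, 0, 0.03, -1],
  [0, 0, 0, -0.003, 0, 0.03, -1],
  [0, 0, 0, -0.003, 0, 0.03, -1],
])

```text
clock: 38.38
position: [0.4756, 0.2728, 0.2974]
orientation: [0.0, 0.0, 1.0, 0.0]
contact_force: [0.3, -1.5, 0.8]
grip_width: 0.545
grasp_force: 32.2
```

>>> play_rows([
  [0, 0, 0, 0, 0, 0, -1],
  [0, 0, 0, 0, 0, 0, 0.3],
  [0, 0, 0, 0, 0, 0, 0.6],
  [0, 0, 0, 0, 0, 0, 1],
  [0, 0, 0, 0, 0, 0, 1],
])

```text
clock: 38.8
position: [0.4755, 0.2729, 0.297]
orientation: [0.0, 0.0, 1.0, 0.0]
contact_force: [-0.5, -0.1, 0.9]
grip_width: 0.999
grasp_force: 0.0
```

>>> play_rows([
  [0, 0, 0, 0, 0, 0, 1],
  [0, 0, 0, 0, 0, -0.2, 1],
  [0, 0, 0, 0, 0, -0.5, 1],
  [0, 0, 0, 0, 0, -0.9, 1],
  [0, 0, 0, 0, 0, -1, 1],
])

```text
clock: 39.22
position: [0.477, 0.2735, 0.4031]
orientation: [0.004, 0.0, 1.0, 0.002]
contact_force: [2.2, 1.2, 1.6]
grip_width: 0.997
grasp_force: 0.0
```

>>> play_rows([
  [0, 0, 0, 0, 0.4, 0, 1],
  [0, 0, 0, 0, 0.8, 0, 1],
  [0, 0, 0, 0, 1, 0, 1],
])

```text
clock: 39.47
position: [0.4757, 0.3756, 0.3978]
orientation: [0.001, -0.0, 1.0, 0.002]
contact_force: [0.1, 0.4, -1.0]
grip_width: 1.002
grasp_force: 0.0
```

>>> play_rows([
  [0, 0, 0, 0, 0.4, 0, 1],
  [0, 0, 0, 0, 0.8, 0, 1],
  [0, 0, 0, 0, 1, 0, 1],
  [0, 0, 0, 0, 1, 0, 1],
])

```text
clock: 39.8
position: [0.4751, 0.4768, 0.3963]
orientation: [0.0, -0.002, 1.0, 0.001]
contact_force: [1.0, 0.1, 0.5]
grip_width: 0.999
grasp_force: 0.0
```

Run:
```python
from h import *
p=r.read_state();print(p["position"])
T=viewer.grab_frame("top");S=viewer.grab_frame("scene");np.savez("pics/tf.npz",**T);np.savez("pics/sf.npz",**S)
A=np.vstack([np.hstack([load("top0")["img"][90:250,200:360],T["img"][90:250,200:360]]),np.hstack([load("scene0")["img"][140:300,300:460],S["img"][140:300,300:460]])])
cv2.imwrite("pics/f.png",cv2.resize(A[:,:,::-1],(600,600),interpolation=cv2.INTER_CUBIC))
for nm,a,b,rois in(("top",load("top0"),T,dict(mill=(240,200,290,250),honey=(305,195,355,245),handle=(255,150,330,192))),("scene",load("scene0"),S,dict(mill=(305,160,350,245),handle=(355,170,400,240)))):
    for k,(x0,y0,x1,y1) in rois.items():
        ga,gb=[cv2.cvtColor(i["img"],cv2.COLOR_RGB2GRAY).astype(np.float32)[y0:y1,x0:x1] for i in(a,b)]
        print(nm,k,cv2.phaseCorrelate(ga,gb,cv2.createHanningWindow((x1-x0,y1-y0),cv2.CV_32F)),np.abs(ga-gb).mean())
```

```text
[0.47512967 0.4768012  0.39632679]
top mill ((-0.013565998133962864, 0.22293914226136025), 0.8975958030700684) 3.491321
top honey ((-0.06336378092391115, 0.03115432730986356), 0.9194170990943908) 3.611582
top handle ((0.3237614258992778, 0.4539706476434553), 0.7278959537082248) 11.893016
scene mill ((0.42380513195130476, 0.11757971798984812), 0.8736406647717512) 1.4308497
scene handle ((0.4844151066128042, -0.0005012017483423392), 0.8807113017564938) 1.3015873
```

View pics/f.png

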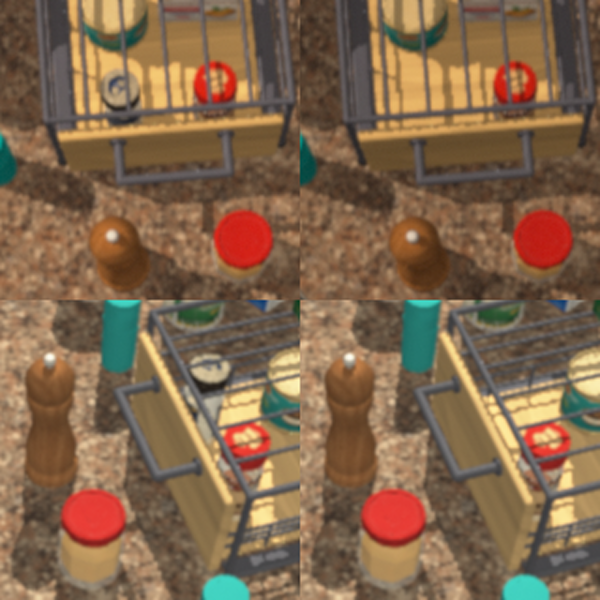

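Run:
```python
from h import *
for nm,a,b,rois in(("top",load("top0"),load("tf"),dict(bar=(258,178,330,194),bar2=(250,172,335,192),box=(235,35,330,80),cocoaster=(90,100,190,145))),("scene",load("scene0"),load("sf"),dict(bar=(358,185,392,240),box=(460,115,535,205)))):
    for k,(x0,y0,x1,y1) in rois.items():
        ga,gb=[cv2.GaussianBlur(cv2.cvtColor(i["img"],cv2.COLOR_RGB2GRAY),(3,3),0).astype(np.float32)[y0:y1,x0:x1] for i in(a,b)]
        e,w=cv2.findTransformECC(ga,gb,np.eye(2,3,dtype=np.float32),cv2.MOTION_TRANSLATION);print(nm,k,w[:,2],e)
```

```text
top bar [0.01675198 0.01488775] 0.9995216349260303
top bar2 [-0.01142842  0.01619181] 0.9994370236492658
top box [0.00265555 0.0055069 ] 0.9995874913678032
top cocoaster [ 0.00084358 -0.02870733] 0.9965111680689218
scene bar [0.00503845 0.00018487] 0.9999574806557496
scene box [-0.00129331  0.00251192] 0.9998976089622329
```

The bar moved under 0.02 px from the start, so the drawer is fully shut. Everything is in place, so I'm handing in.

```bash
python3 -c "
from workcell import workorder
print(workorder.hand_in())"
```

```text
the job is handed in; nothing more can be done
None
```

The job is done and handed in at about 40 s: the black-capped jar stands on the coaster, the drawer is fully shut with the red-capped jar standing in it, and the mill and honey jar are upright, each within about 1 mm of its original spot by the before-and-after pictures.

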